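# Load the carousel spray cabinet with bisque vases

## Robot

A 6-joint arm with a two-finger parallel gripper is mounted at the origin on the work surface. World frame = base frame: x ahead of the robot, y to its left, z up, the work surface at z = 0. Lengths are in mm, angles in degrees, forces in N, time in s.
With the tool pointing down it reaches from about 350 to 850 mm from the base axis. Payload 8.1 kg.
Tool frame: the origin (TCP) lies between the finger pads; the fingertips stand r.nose_length ahead of it and the grasp point (between the pads) lies 3 mm ahead of it (r.nose_length is the distance from the TCP to the fingertips, in mm); x points along the fingers, y is the direction in which the jaws open and shut, and the axes are right-handed (so a half turn about x gives the same grasp; the last joint's range is limited). The gripper opens to 85 mm and grips with 20 to 120 N. Pads are 22 mm wide; open, the fingers measure 114 mm over their backs; the gripper's body (76 mm by 85 mm) begins 54 mm behind the grasp point. The pads swing forward as they close: fully open they stand 13 mm farther back than shut.
Start: joints at [65.695, 7.471, 85.268, -0, 87.261, -4.893], TCP at [199.392, 565.905, 253.292] pointing down, gripper open.
Joint ranges: [-169.43, 169.43], [-51.17, 129.36], [1.28, 143.12], [-76.62, 256.62], [0, 156.53], [-152.29, 152.29]. Speed limits (degrees/s): [136.94, 136.94, 159.86, 180, 180, 180].

## Interface

Orientations are given as [roll, pitch, yaw] about the fixed x, y, z axes, in that order (R = Rz(yaw) Ry(pitch) Rx(roll)).
In Python, from bench import sense, optics, order, r gives the robot as it stands.
- The arm moves only by the tool carry_out, never from a script. Its argument "commands" is one flat list of numbers, 7 for each row, row after row: the shift along the tool's x, y, z in m, then the turn, a rotation vector about the tool's x, y, z in degrees, then the closure, from -1 (fully open) to 1 (shut), so that 0 is half open. A call has 1 to 12 rows; each row is the pose to reach, as a shift and turn from the pose measured when the call began, along the tool's axes at that moment; what a row does not reach only later rows make up. A row lasts 1/8 s, in which the tool goes at most 62.5 mm and 10.7 degrees, less where a joint would pass 70% of its speed; a pose out of reach is approached as far as the arm can. A call with a gripper value outside its range is refused whole. The fingers move at their own pace and stop on an object; "grip_force" is the grip in N (left out, the last holds). Time passes only in rows, so rows that repeat a pose let the fingers close. It gives the time, the measured TCP pose, the force and the opening at its end, in the units of the state.
- sense(): the state, without advancing time (a new reading comes with each control period).
- optics.snapshot(name): name is "scene" or "side" or "wrist"; returns (picture, depth): 384x512x3 uint8, red, green, blue; 384x512 float32, mm along the optical axis (not along the pixel's ray), 0 where there is no reading.
- optics.calibration(name): a dict with "mtx" (3x3 intrinsics, pixels), "extrinsics" (4x4, takes a point from camera to world coordinates). Camera axes: x right, y up, looking along -z (the intrinsics and any distortion apply to the point x, -y, -z); pixel columns grow to the right and rows downward; lengths in mm; the calibration is good to about 2 mm. A picture is of the moment at which its call begins: read the wrist's pose just before it. calibration takes no time and is no camera call; for the wrist camera it gives the pose at the moment of the call.
- order.hand_in(): hands the job in, once; it reports no verdict.
The state is a dict: "time": time; "joint_pos": joint angles; "qd": joint speeds; "joint_efforts": joint torques, N m; "tool_pos": TCP position; "tcp_rot": TCP orientation; "ft_force": force on the tool from outside, world axes, zero at the start; "wrist_torque": the same for the moment, N m; "finger_gap": finger opening in mm.
Only numpy, scipy, OpenCV 4.12 (cv2) and the standard library are available. Lean on these libraries where they do the work, as an engineer would, in place of code of your own. Each camera call takes 0.05 s, during which the arm holds its last target. There are 200 camera calls.

## Task

Get the carousel spray cabinet ready for a glazing run: swing the steel dust cover on its roof fully aside from the spray port, and load every bisque vase from the ware board through the sprung loading flap, pushing the flap in with the vase and setting each one gently upright in the middle of its own stand, between the pins, and turning the red handle to bring the next free stand under the flap (a stand may already be taken). Finish with all the vases standing in the middle of stands inside, the dial clicked home with a stand squarely under the flap, and the flap swung shut; leave the rolling pin, glaze jar and spray gun where they are.

Things in the scene. Friction and masses are not known exactly. Their poses are not given: they have to be found in the camera images.
- cabinet: Carousel spray cabinet, a clear-paned box, 315 deep (x) x 330 wide, flat roof 262 mm above the bench from x = -45 to 155. Origin: on the bench under the dial's axis; x points away from the loading face, z up. Front pane at x = -150, up to the sill 172 mm high; above it the loading face slopes back to the flap's hinge at x = -45, 257 mm high. The flap fills its opening.
- load_spot (a point): Fixed to the cabinet, axes as the cabinet's: centre of the top of whichever stand is under the loading opening (cabinet x = -110, y = 0, 34 mm high). Straight down to it from above, only the flap is in the way. It is 40 mm behind the front pane and 138 mm below the sill: a vase there has its lip 46 mm below the sill, clear of the flap's swing.
- dial (a joint): Angle (rad) of the white dial, 292 mm across, that carries five stands; anticlockwise from above is positive, endless both ways, 0 at the start. Clicks home at every 72 degrees (whole multiples of 1.257): a detent of about 0.16 N m peak pulls it to the nearest click if let go within some 30 degrees of it. Turned by the red bar handle on the roof, fixed to the dial's shaft.
- dial_handle (a point): On the dial's axis, in the red bar handle on the roof, 32 mm above the roof top and 4 mm below the bar's top. The bar is 64 mm long, 16 mm wide, 26 mm tall, from 10 to 36 mm above the roof. This point's x axis runs along the bar and turns with the dial; at dial = 0 it is parallel to the cabinet's x.
- flap (a joint): Sprung loading flap, a clear 4 mm leaf with an orange rim, 150 wide x 132 mm long, in the sloping opening, hinged along its upper rear edge. Rad: 0 shut, grows as it is pushed in and down, 0.89 hanging straight down, stop 1.4. Opens inwards only, pushed by what passes through, e.g. downwards by a vase's foot; a spring (1 to 2 N at its edge) swings it shut once the hand has left.
- flap_hinge (a point): Middle of the flap's hinge line, which runs along the cabinet's y. Fixed to the cabinet.
- cover (a joint): Steel dust cover on the roof, a disc 72 mm across, 4 mm thick, on an arm that turns on one vertical pin. Rad: 0 squarely over the spray port, growing clockwise seen from above as it is swung aside, stop at 1.7. Stays where left; needs about 1 N at its peg. From about 0.9 the port is wholly uncovered.
- cover_pin (a point): The dust cover's pin, at the height of the roof top. Fixed to the cabinet.
- cover_peg (a point): Point on the axis of the upright black finger peg in the middle of the cover's disc, 73 mm from the pin. The peg is 14 mm across and stands from 7 to 37 mm above the roof top; this point is 25 mm above the roof.
- port (a point): Centre of the spray port, a round hole 52 mm across with a black rubber ring in the roof, at the height of the roof top. Fixed to the cabinet.
- stand0 (a point): Centre of the top of stand 0, one of five identical black rubber-topped discs, 72 mm across, 110 mm from the dial's axis, 6 mm proud of the dial; five orange pins, 8 mm across, at 40 mm round its centre, stand 8 mm above its flat top. Turns with the dial; stand 0 is at the loading opening when dial = 0 (plus any whole turns).
- stand1 (a point): Centre of the top of stand 1, one of five identical black rubber-topped discs, 72 mm across, 110 mm from the dial's axis, 6 mm proud of the dial; five orange pins, 8 mm across, at 40 mm round its centre, stand 8 mm above its flat top. Turns with the dial; stand 1 is at the loading opening when dial = -1.257 (plus any whole turns).
- stand2 (a point): Centre of the top of stand 2, one of five identical black rubber-topped discs, 72 mm across, 110 mm from the dial's axis, 6 mm proud of the dial; five orange pins, 8 mm across, at 40 mm round its centre, stand 8 mm above its flat top. Turns with the dial; stand 2 is at the loading opening when dial = -2.513 (plus any whole turns).
- stand3 (a point): Centre of the top of stand 3, one of five identical black rubber-topped discs, 72 mm across, 110 mm from the dial's axis, 6 mm proud of the dial; five orange pins, 8 mm across, at 40 mm round its centre, stand 8 mm above its flat top. Turns with the dial; stand 3 is at the loading opening when dial = +2.513 (or -3.770) (plus any whole turns).
- stand4 (a point): Centre of the top of stand 4, one of five identical black rubber-topped discs, 72 mm across, 110 mm from the dial's axis, 6 mm proud of the dial; five orange pins, 8 mm across, at 40 mm round its centre, stand 8 mm above its flat top. Turns with the dial; stand 4 is at the loading opening when dial = +1.257 (plus any whole turns).
- vase0: Vase that may already stand, at the start, on the stand under the loading opening: pink bisque bud vase, 92 mm tall, about 0.16 kg: thick heavy foot 52 mm across, round belly 57 mm across up to 46 mm above the foot, straight neck 24 mm across from 58 to 92 mm above it. Origin: centre of the underside; z up.  None if absent (or while held).
- vase1: pink bisque bud vase, 92 mm tall, about 0.16 kg: thick heavy foot 52 mm across, round belly 57 mm across up to 46 mm above the foot, straight neck 24 mm across from 58 to 92 mm above it. Origin: centre of the underside; z up. At the start, if present, it stands on the ware board. None if absent (or while held).
- vase2: pink bisque bud vase, 92 mm tall, about 0.16 kg: thick heavy foot 52 mm across, round belly 57 mm across up to 46 mm above the foot, straight neck 24 mm across from 58 to 92 mm above it. Origin: centre of the underside; z up. At the start, if present, it stands on the ware board. None if absent (or while held).
- vase3: pink bisque bud vase, 92 mm tall, about 0.16 kg: thick heavy foot 52 mm across, round belly 57 mm across up to 46 mm above the foot, straight neck 24 mm across from 58 to 92 mm above it. Origin: centre of the underside; z up. At the start, if present, it stands on the ware board. None if absent (or while held).
- vase4: pink bisque bud vase, 92 mm tall, about 0.16 kg: thick heavy foot 52 mm across, round belly 57 mm across up to 46 mm above the foot, straight neck 24 mm across from 58 to 92 mm above it. Origin: centre of the underside; z up. At the start, if present, it stands on the ware board. None if absent (or while held).
- ware_board: Fixed plywood board, 240 x 260 x 15 mm, on which the vases to be loaded stand. Origin: centre of its underside, on the bench.
- rolling_pin: Bystander: a wooden rolling pin lying on the bench, 320 mm long, barrel 48 mm across. Origin: under its middle, on the bench.
- glaze_jar: Bystander: a closed glaze jar with a blue cap, 68 mm across, 85 mm tall. Origin: centre of its underside.
- spray_gun: Bystander: a metal spray gun with a black grip lying on the bench, about 150 mm long. Origin: on the bench under the middle of its barrel.

How it is judged (in metres and radians):
At the end, for the whole second after the job is handed in: Every vase that is present stands upright (within 7 degrees) and still on a stand, its foot within 18 mm of the stand's centre; the dial rests with a stand within 10 mm of the loading spot; the flap is shut (below 0.06 rad); the dust cover is swung at least 1.1 rad aside ((horizontal distance between vase0 and stand0 below 0.018 m or horizontal distance between vase0 and stand1 below 0.018 m or horizontal distance between vase0 and stand2 below 0.018 m or horizontal distance between vase0 and stand3 below 0.018 m or horizontal distance between vase0 and stand4 below 0.018 m) and angle between each of vase0, vase1, vase2, vase3, vase4's own z axis and vertical below 0.12 rad and z of vase0 in the frame of load_spot between -0.006 and 0.006 m and linear speed of each of vase0, vase1, vase2, vase3, vase4 below 0.03 m/s and (horizontal distance between vase1 and stand0 below 0.018 m or horizontal distance between vase1 and stand1 below 0.018 m or horizontal distance between vase1 and stand2 below 0.018 m or horizontal distance between vase1 and stand3 below 0.018 m or horizontal distance between vase1 and stand4 below 0.018 m) and z of vase1 in the frame of load_spot between -0.006 and 0.006 m and (horizontal distance between vase2 and stand0 below 0.018 m or horizontal distance between vase2 and stand1 below 0.018 m or horizontal distance between vase2 and stand2 below 0.018 m or horizontal distance between vase2 and stand3 below 0.018 m or horizontal distance between vase2 and stand4 below 0.018 m) and z of vase2 in the frame of load_spot between -0.006 and 0.006 m and (horizontal distance between vase3 and stand0 below 0.018 m or horizontal distance between vase3 and stand1 below 0.018 m or horizontal distance between vase3 and stand2 below 0.018 m or horizontal distance between vase3 and stand3 below 0.018 m or horizontal distance between vase3 and stand4 below 0.018 m) and z of vase3 in the frame of load_spot between -0.006 and 0.006 m and (horizontal distance between vase4 and stand0 below 0.018 m or horizontal distance between vase4 and stand1 below 0.018 m or horizontal distance between vase4 and stand2 below 0.018 m or horizontal distance between vase4 and stand3 below 0.018 m or horizontal distance between vase4 and stand4 below 0.018 m) and z of vase4 in the frame of load_spot between -0.006 and 0.006 m and horizontal distance between any of stand0, stand1, stand2, stand3, stand4 and load_spot below 0.01 m and value of joint flap below 0.06 rad and value of joint cover above 1.1 rad); the robot touches nothing.
It fails at once if the rolling pin, glaze jar or spray gun is pushed more than 30 mm (distance of any of rolling_pin, glaze_jar, spray_gun from where it was at the start of the episode above 0.03 m).
It fails at once if a vase is banged into the cabinet (over 75 N) (contact force between any of vase0, vase1, vase2, vase3, vase4 and cabinet above 75 N).
Of vase0, vase1, vase2, vase3, vase4 only 4 to 5 are there at a start; the rules pass over those that are not, and their reading is None.
At some moment in a run one of vase0, vase1, vase2, vase3, vase4 may be knocked a few centimetres aside while the robot is not near it.
It also fails if it takes over 210 s, if anything falls off the work surface, if the arm or the gripper's body presses on something with over 40 N, if the wrist force passes 120 N, or if a joint passes its speed limit or range.

## Working session

There is one attempt and no reset: what is moved stays moved. The work goes in short steps, Python scripts to look and compute and a tool call to move; the robot and the scene stay as the last step left them, time stands still between calls to the robot, and variables do not carry over. Pictures are saved under pics/ and viewed, about 12 in all and at most 16, crops included, and the job is handed in when it is done.

Besides the shell and the picture viewer there is one more tool, called after "Emit:" by a JSON object that holds its "op" and its "data". carry_out: Moves the arm, as the interface text tells. Its arguments: {"type":"object","properties":{"commands":{"type":"array","items":{"type":"number"}},"grip_force":{"type":"number"}},"required":["commands"]}

```bash
ls; mkdir -p pics
python3 - <<'E'
from bench import sense, optics, order, r
import cv2,numpy as np
s=sense(); print(s, r.nose_length)
for n in ("scene","side","wrist"):
    p,d=optics.snapshot(n); c=optics.calibration(n); print(n,np.round(c["mtx"],1).tolist(),np.round(c["extrinsics"],3).tolist(),c.keys())
    cv2.imwrite(f"pics/{n}0.png",p[:,:,::-1]); np.save(f"pics/{n}0.npy",d)
a=[cv2.imread(f"pics/{n}0.png") for n in("scene","side")]
cv2.imwrite("pics/both0.png",np.vstack(a))
E
```

```text
pics
{'time': 0.0, 'joint_pos': array([ 6.56960575e+01,  7.51573308e+00,  8.53298575e+01, -9.14979785e-04,
        8.72606994e+01, -4.89343486e+00]), 'qd': array([ 0.08747822,  0.03137179,  0.04941818,  0.03642795, -0.02758897,
        0.10985865]), 'joint_efforts': array([ 3.76966535e-03, -5.69405401e+01, -5.00561321e+01,  1.18835578e-04,
        1.46433769e-02, -1.99956480e-05]), 'tool_pos': array([199.17810462, 565.43594173, 252.23232921]), 'tcp_rot': array([ -94.40083367,   89.89370608, -113.81129674]), 'ft_force': array([0.00132993, 0.41199303, 1.11642824]), 'wrist_torque': array([-0.01751247,  0.01733299,  0.00347989]), 'finger_gap': 85.47622442737442} 22.0
scene [[395.2, 0.0, 256.5], [0.0, 395.2, 193.1], [0.0, 0.0, 1.0]] [[-0.337, -0.896, 0.289, 888.08], [0.941, -0.318, 0.113, 81.909], [-0.009, 0.31, 0.951, 1345.554], [0.0, 0.0, 0.0, 1.0]] dict_keys(['mtx', 'extrinsics'])
side [[454.9, 0.0, 248.0], [0.0, 454.9, 186.6], [0.0, 0.0, 1.0]] [[-1.0, 0.006, -0.004, 556.157], [-0.007, -0.952, 0.306, 446.884], [-0.002, 0.306, 0.952, 1751.41], [0.0, 0.0, 0.0, 1.0]] dict_keys(['mtx', 'extrinsics'])
wrist [[314.1, 0.0, 256.1], [0.0, 314.1, 190.8], [0.0, 0.0, 1.0]] [[0.333, -0.897, -0.29, 123.397], [0.943, 0.317, 0.103, 591.491], [-0.001, -0.308, 0.952, 374.31], [0.0, 0.0, 0.0, 1.0]] dict_keys(['mtx', 'extrinsics'])
```

View pics/both0.png

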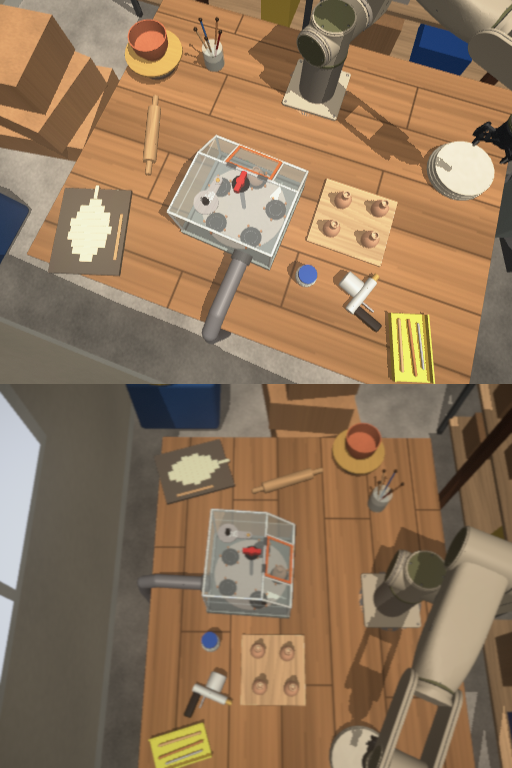

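```bash
cat > h.py <<'E'
import numpy as np,cv2
from bench import sense, optics, order, r
def ray(c,u,v):
    K,E=c["mtx"],c["extrinsics"]
    d=np.array([(u-K[0,2])/K[0,0],-(v-K[1,2])/K[1,1],-1.0])
    return E[:3,3],E[:3,:3]@d          # depth t -> o+t*d
def plane(c,u,v,z):
    o,d=ray(c,u,v); return o+d*(z-o[2])/d[2]
def cloud(c,m,D):
    vs,us=np.nonzero(m&(D>0)); o=c["extrinsics"][:3,3]
    return np.array([o+ray(c,u,v)[1]*D[v,u] for u,v in zip(us,vs)]),us,vs
def two(c1,p1,c2,p2):
    o1,d1=ray(c1,*p1);o2,d2=ray(c2,*p2)
    t=np.linalg.lstsq(np.c_[d1,-d2],o2-o1,rcond=None)[0]
    a,b=o1+t[0]*d1,o2+t[1]*d2
    return (a+b)/2,np.linalg.norm(a-b)
E
python3 - <<'E'
from h import *
for n,box in (("scene",(130,160,310,280)),("side",(120,190,300,240))):
    p=cv2.imread(f"pics/{n}0.png");D=np.load(f"pics/{n}0.npy");c=optics.calibration(n)
    hsv=cv2.cvtColor(p,cv2.COLOR_BGR2HSV);H,S,V=cv2.split(hsv)
    B=np.zeros(H.shape,bool);x0,y0,x1,y1=box;B[y0-30 if n=="scene" else 120:y1,x0:x1]=1
    red=B&((H<5)|(H>174))&(S>180)&(V>110)
    ora=B&(H>=5)&(H<13)&(S>185)&(V>150)
    for nm,m in(("red",red),("ora",ora)):
        P,us,vs=cloud(c,m,D)
        print(n,nm,m.sum(),us.min(),us.max(),vs.min(),vs.max(),"c",us.mean(),vs.mean(),np.percentile(P,[5,50,95],axis=0).round(0).tolist())
s=cv2.imread("pics/scene0.png")[120:280,150:420];t=cv2.imread("pics/side0.png")[115:330,190:330]
s=cv2.resize(s,None,fx=2.9,fy=2.9,interpolation=cv2.INTER_CUBIC)
cv2.imwrite("pics/c1.png",s[:,:790])
cv2.imwrite("pics/c2.png",cv2.resize(t,None,fx=2.75,fy=2.75,interpolation=cv2.INTER_CUBIC))
E
```

```text
Traceback (most recent call last):
ValueError: zero-size array to reduction operation minimum which has no identity
```

Run:
```python
from h import *
for n,(x0,y0,x1,y1) in (("scene",(165,130,310,270)),("side",(190,120,300,240))):
    p=cv2.imread(f"pics/{n}0.png");D=np.load(f"pics/{n}0.npy");c=optics.calibration(n)
    H,S,V=cv2.split(cv2.cvtColor(p,cv2.COLOR_BGR2HSV))
    B=np.zeros(H.shape,bool);B[y0:y1,x0:x1]=1
    for nm,m in(("red",B&((H<4)|(H>174))&(S>150)),("ora",B&(H>=4)&(H<13)&(S>160)&(V>120))):
        vs,us=np.nonzero(m); print(n,nm,m.sum(),(us.min(),us.max(),vs.min(),vs.max(),us.mean(),vs.mean()) if m.any() else "")
        P,us,vs=cloud(c,m,D)
        if len(P): print(len(P),np.percentile(P,[5,50,95],axis=0).round(0).tolist())
s=cv2.imread("pics/scene0.png")[120:280,150:420];t=cv2.imread("pics/side0.png")[115:330,190:330]
cv2.imwrite("pics/c1.png",cv2.resize(s,None,fx=2.9,fy=2.9,interpolation=cv2.INTER_CUBIC))
cv2.imwrite("pics/c2.png",cv2.resize(t,None,fx=2.75,fy=2.75,interpolation=cv2.INTER_CUBIC))
```

```text
scene red 130 (np.int64(234), np.int64(246), np.int64(171), np.int64(191), np.float64(239.83076923076922), np.float64(180.63076923076923))
130 [[523.0, -109.0, 294.0], [550.0, -99.0, 297.0], [578.0, -91.0, 301.0]]
scene ora 134 (np.int64(226), np.int64(281), np.int64(146), np.int64(178), np.float64(256.14179104477614), np.float64(160.9402985074627))
134 [[403.0, -167.0, 178.0], [439.0, -86.0, 206.0], [495.0, -20.0, 252.0]]
side red 99 (np.int64(243), np.int64(260), np.int64(163), np.int64(170), np.float64(251.4848484848485), np.float64(166.5252525252525))
99 [[525.0, -103.0, 284.0], [552.0, -93.0, 295.0], [576.0, -85.0, 301.0]]
side ora 44 (np.int64(266), np.int64(291), np.int64(153), np.int64(198), np.float64(277.04545454545456), np.float64(181.3409090909091))
44 [[409.0, -162.0, 181.0], [462.0, -22.0, 222.0], [496.0, -16.0, 251.0]]
```

View pics/c1.png

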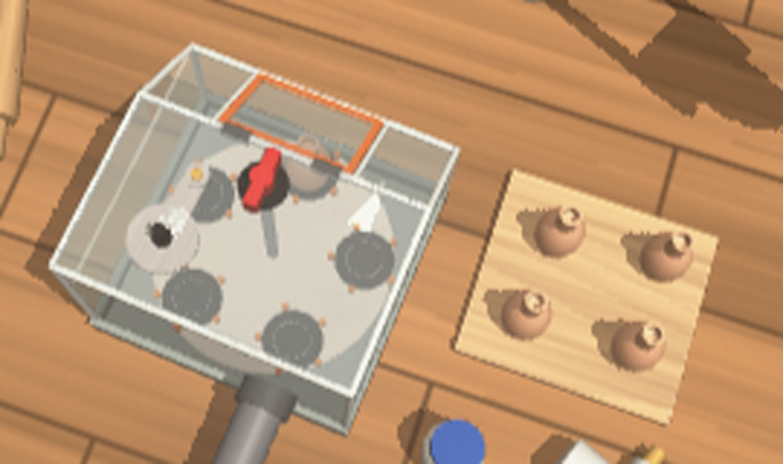

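View pics/c2.png

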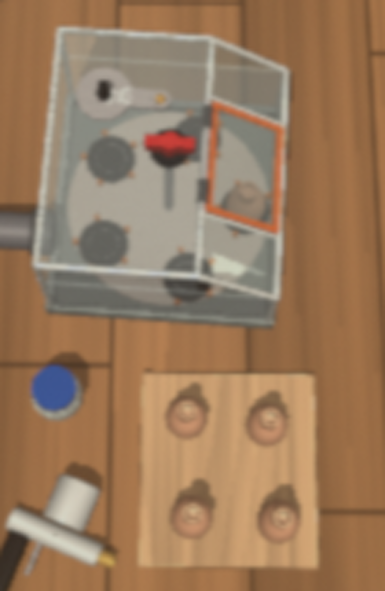

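Run:
```python
from h import *
S=optics.calibration("scene");T=optics.calibration("side")
f=lambda p:(p[0]/2.9+150,p[1]/2.9+120)
g=lambda p:(p[0]/2.75+190,p[1]/2.75+115)
print("roof corners scene",[plane(S,*f(p),262)[:2].round(0).tolist() for p in((142,95),(432,205),(52,265),(355,390))])
print("roof corners side",[plane(T,*g(p),262)[:2].round(0).tolist() for p in((212,38),(198,275),(58,29),(36,266))])
print("hinge ends scene",[plane(S,*f(p),257)[:2].round(0).tolist() for p in((219,122),(355,170))],"side",[plane(T,*g(p),257)[:2].round(0).tolist() for p in((213,103),(208,213))])
print("peg",two(S,f((161,233)),T,g((104,89))),"z299:",plane(S,*f((161,233)),299)[:2],plane(T,*g((104,89)),299)[:2])
print("pin",plane(S,*f((197,175)),268)[:2],plane(T,*g((160,99)),268)[:2])
for n,c,k in(("scene",S,f),("side",T,g)):
    p=cv2.imread(f"pics/{n}0.png");D=np.load(f"pics/{n}0.npy")
    m=np.ones(D.shape,bool);P,us,vs=cloud(c,m,D)
    # red bar
    H,Sa,V=cv2.split(cv2.cvtColor(p,cv2.COLOR_BGR2HSV))
    red=(((H<4)|(H>174))&(Sa>150))[vs,us]&(P[:,2]>280)&(P[:,2]<320)&(abs(P[:,0]-550)<60)&(abs(P[:,1]+95)<60)
    q=P[red][:,:2];(cx,cy),(w,h),a=cv2.minAreaRect(q.astype(np.float32)); print(n,"bar",cx,cy,w,h,a,np.median(P[red][:,2]))
    b=(P[:,2]>85)&(P[:,2]<130)&(P[:,1]>50)&(P[:,1]<330)&(P[:,0]>350)&(P[:,0]<700)
    q=P[b]; im=np.zeros((400,400),np.uint8);im[(q[:,0]-330).astype(int),(q[:,1]-0).astype(int)]=255
    im=cv2.dilate(im,np.ones((9,9)));N,L,st,ce=cv2.connectedComponentsWithStats(im)
    for i in range(1,N):
        s=q[L[(q[:,0]-330).astype(int),q[:,1].astype(int)]==i]; print(n,"vase",len(s),((s.max(0)+s.min(0))/2).round(1),s.max(0)[2].round(0))
```

```text
roof corners scene [[497.0, -252.0], [511.0, 66.0], [695.0, -266.0], [711.0, 54.0]]
roof corners side [[495.0, -250.0], [514.0, 68.0], [696.0, -262.0], [713.0, 58.0]]
hinge ends scene [[497.0, -167.0], [500.0, -19.0]] side [[494.0, -161.0], [501.0, -13.0]]
peg (array([ 632.97896429, -172.39489694,  277.35207093]), np.float64(3.0879037465560186)) z299: [ 637.28258948 -168.57822695] [ 632.58277988 -161.87002358]
pin [ 561.48493306 -164.76155242] [ 562.38125701 -161.47923944]
scene bar 549.8784790039062 -99.78076934814453 22.712446212768555 60.54145050048828 76.06798553466797 297.1307383871416
scene vase 3 [403.3 329.7  91.5] 98.0
scene vase 59 [415.7 214.8  97.9] 110.0
scene vase 4 [417.   71.4 105.8] 121.0
scene vase 2 [438.3  69.5 113.5] 127.0
scene vase 4 [460.9  68.1 110.8] 130.0
scene vase 2 [482.9  66.7 112.3] 127.0
scene vase 2 [498.4  65.7 103.2] 114.0
scene vase 14 [518.8 326.5  99.7] 109.0
scene vase 4 [520.8  64.3 104.7] 122.0
scene vase 59 [525.5 205.2  98.5] 112.0
scene vase 2 [541.7  62.9 100. ] 114.0
scene vase 1 [557.4  62.1 111.2] 111.0
scene vase 5 [577.8  60.7 109.1] 130.0
scene vase 1 [599.4  59.4 107.6] 108.0
scene vase 2 [612.5  58.6 110.8] 121.0
scene vase 4 [633.   57.2 105.5] 126.0
scene vase 2 [653.9  55.9 108.6] 121.0
scene vase 6 [682.3  54.2 107.7] 126.0
scene vase 45 [688.3 172.7  88.6] 92.0
side bar 550.5771484375 -94.43187713623047 58.29750061035156 22.349834442138672 6.709048271179199 294.8358643702086
side vase 39 [420.2 219.5 101.2] 116.0
side vase 218 [554.1  66.3 107.6] 130.0
side vase 41 [528.4 209.9  99.5] 113.0
side vase 3 [521.3 329.5 104.4] 108.0
side vase 34 [688.9 175.1  90.4] 95.0
```

```bash
cat >> h.py <<'E'
from scipy.spatial.transform import Rotation as Ro
def pose():
    s=sense(); return np.array(s["tool_pos"]),Ro.from_euler("xyz",s["tcp_rot"],degrees=True).as_matrix(),s
def down(a):  # tool x down, tool y at world azimuth a deg
    y=np.array([np.cos(np.radians(a)),np.sin(np.radians(a)),0]);x=np.array([0,0,-1.]);return np.c_[x,y,np.cross(x,y)]
def rel(p,a):
    p0,R,s=pose(); print("shift m",(R.T@(np.array(p)-p0)/1000).round(4).tolist(),"rot",Ro.from_matrix(R.T@down(a)).as_rotvec(degrees=True).round(1).tolist())
E
python3 - <<'E'
from h import *
p,R,s=pose();print(R.round(2)); 
c=optics.calibration("wrist");E=c["extrinsics"]
print("cam in tool",(R.T@(E[:3,3]-p)).round(1),(R.T@E[:3,:3]).round(3))
rel((470,-90,460),-93.3);rel((470,-90,460),86.7)
E
```

```text
[[-0.    0.33  0.94]
 [-0.    0.94 -0.33]
 [-1.   -0.   -0.  ]]
cam in tool [-121.8   -0.9  -80.1] [[-0.001  0.308 -0.951]
 [ 1.     0.001 -0.001]
 [ 0.001 -0.951 -0.308]]
shift m [-0.2068, -0.5286, 0.4732] rot [163.9, 0.1, 0.0]
shift m [-0.2068, -0.5286, 0.4732] rot [-16.1, -0.0, 0.1]
```

Emit:
{"op": "carry_out", "data": {"commands": [-0.2068,-0.5286,0.4732,-16.1,0,0,-1,-0.2068,-0.5286,0.4732,-16.1,0,0,-1,-0.2068,-0.5286,0.4732,-16.1,0,0,-1,-0.2068,-0.5286,0.4732,-16.1,0,0,-1,-0.2068,-0.5286,0.4732,-16.1,0,0,-1,-0.2068,-0.5286,0.4732,-16.1,0,0,-1,-0.2068,-0.5286,0.4732,-16.1,0,0,-1,-0.2068,-0.5286,0.4732,-16.1,0,0,-1,-0.2068,-0.5286,0.4732,-16.1,0,0,-1,-0.2068,-0.5286,0.4732,-16.1,0,0,-1,-0.2068,-0.5286,0.4732,-16.1,0,0,-1,-0.2068,-0.5286,0.4732,-16.1,0,0,-1]}}

```text
time: 1.65
tool_pos: [470.3, -92.4, 460.4]
tcp_rot: [-102.8, 89.9, -106.2]
ft_force: [1.4, 0.9, -0.1]
finger_gap: 85.3
```

Run:
```python
from h import *
p,R,s=pose();print(p.round(1),s["joint_pos"].round(1),s["qd"].round(1),s["ft_force"].round(1))
print((R.T@down(86.7)).round(3).tolist())
c=optics.calibration("wrist");P,D=optics.snapshot("wrist");np.savez("pics/w1.npz",P=P,D=D,E=c["extrinsics"],K=c["mtx"])
cv2.imwrite("pics/w1.png",cv2.resize(P[:,:,::-1],(768,576)))
```

```text
[470.3 -92.4 460.4] [-1.720e+01 -1.040e+01  8.140e+01 -1.000e-01  1.090e+02 -1.038e+02] [-38.1  34.9 -41.8   0.5   6.9 -38.1] [ 1.4  0.9 -0.1]
[[1.0, -0.001, -0.0], [0.001, 1.0, 0.001], [0.0, -0.001, 1.0]]
```

View pics/w1.png

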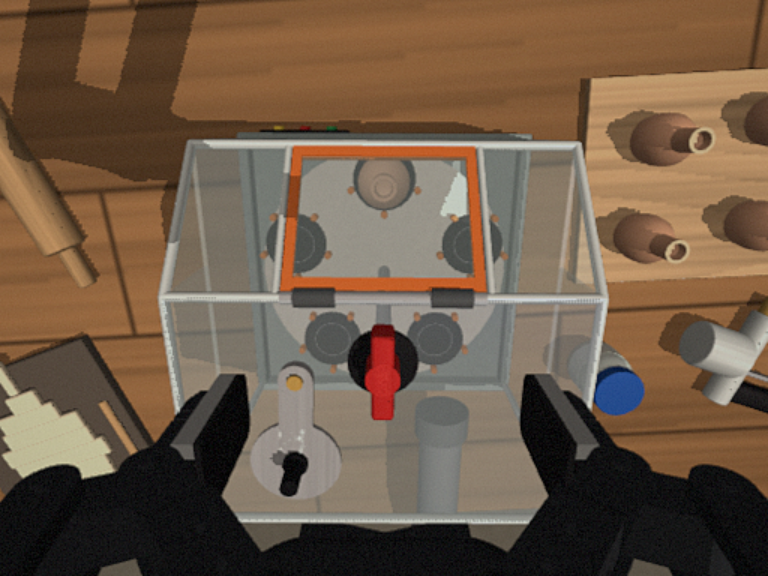

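Run:
```python
from h import *
z=np.load("pics/w1.npz");c={"mtx":z["K"],"extrinsics":z["E"]};P,D=z["P"],z["D"]
g=lambda u,v,zz:plane(c,u/1.5,v/1.5,zz)[:2].round(1).tolist()
print("roof front",g(163,298,262),g(607,298,262),"rear",g(216,518,262),g(545,518,262))
print("hinge rim corners",g(285,283,257),g(484,283,257),"sill rim",g(294,150,178),g(475,150,178))
print("peg top",g(295,461,299),"peg bottom",g(290,487,269),"pin",g(294,382,268),"vase in lip",g(384,187,126), "dial hub?",)
print("handle",g(382,378,298))
H,S,V=cv2.split(cv2.cvtColor(P,cv2.COLOR_RGB2HSV))
red=((H<5)|(H>174))&(S>150);red[:,:200]=0;red[:,300:]=0;red[:200]=0;red[300:]=0
Q,us,vs=cloud(c,red,D);print("red",len(Q),np.percentile(Q,[3,50,97],axis=0).round(1).tolist())
t=Q[Q[:,2]>294];print(len(t),cv2.minAreaRect(t[:,:2].astype(np.float32)),np.median(t[:,2]))
for u0,u1,v0,v1 in((675,720,120,165),(655,690,230,265)):
    m=np.zeros(D.shape,bool);m[int(v0/1.5):int(v1/1.5),int(u0/1.5):int(u1/1.5)]=1
    q=cloud(c,m,D)[0];q=q[q[:,2]>98];print("vase",len(q),((q.max(0)+q.min(0))/2).round(1),q.max(0)[2].round(0))
```

```text
roof front [492.9, -253.9] [512.0, 65.2] rear [691.5, -249.4] [708.1, 29.5]
hinge rim corners [488.4, -166.0] [497.0, -22.2] sill rim [398.3, -163.2] [407.2, -14.2]
peg top [609.4, -165.4] peg bottom [657.4, -180.7] pin [562.9, -166.3] vase in lip [438.2, -91.3] dial hub?
handle [546.9, -99.0]
red 1143 [[515.8, -109.5, 273.9], [542.5, -98.8, 298.9], [575.4, -88.6, 300.2]]
963 ((547.0693359375, -98.70589447021484), (22.46401596069336, 63.24881362915039), 87.1967544555664) 299.02170302755513
vase 251 [413.7 216.1 104.4] 111.0
vase 207 [522.4 206.8 104.2] 110.0
```

Run:
```python
from h import *
z=np.load("pics/w1.npz");c={"mtx":z["K"],"extrinsics":z["E"]};P,D=z["P"],z["D"]
g=lambda u,v,zz:plane(c,u/1.5,v/1.5,zz)[:2].round(1).tolist()
print("peg top",g(290,489,299),"bottom",g(297,461,269))
m=np.zeros(D.shape,bool);m[296:332,180:210]=1;m&=P.max(2)<60
q=cloud(c,m,D)[0];q=q[(q[:,2]>272)&(q[:,2]<306)];print(len(q),q.min(0).round(1),q.max(0).round(1))
rel((635.5,-168.5,350),86.7)
```

```text
peg top [633.5, -172.0] bottom [632.7, -172.1]
353 [ 621.8 -182.   272.3] [ 640.6 -163.6  301.5]
shift m [0.1111, -0.061, 0.1679] rot [-0.2, 0.0, 0.2]
```

Emit:
{"op": "carry_out", "data": {"commands": [0.111,-0.0635,0.1665,0,0,0,-1,0.111,-0.0635,0.1665,0,0,0,-1,0.111,-0.0635,0.1665,0,0,0,-1,0.111,-0.0635,0.1665,0,0,0,-1,0.111,-0.0635,0.1665,0,0,0,-1,0.165,-0.0635,0.1665,0,0,0,-0.2,0.165,-0.0635,0.1665,0,0,0,-0.2,0.165,-0.0635,0.1665,0,0,0,-0.2]}}

```text
time: 2.7
tool_pos: [634.0, -170.9, 298.8]
tcp_rot: [-63.1, 89.7, -66.6]
ft_force: [0.2, -0.1, 1.1]
finger_gap: 51.2
```

Run:
```python
from h import *
p,R,s=pose();print(p.round(1),s["qd"].round(1),s["ft_force"],s["finger_gap"])
rel((634,-171.3,296),86.7)
c=optics.calibration("wrist");P,D=optics.snapshot("wrist")
cv2.imwrite("pics/w2.png",P[150:,:,::-1])
```

```text
[ 634.  -170.9  298.8] [-0.  -0.7 -2.1  0.  -0.3  0. ] [ 0.24543267 -0.08099687  1.07374378] 51.18072937266349
shift m [0.0028, -0.0004, 0.0] rot [-0.2, 0.1, 0.3]
```

View pics/w2.png

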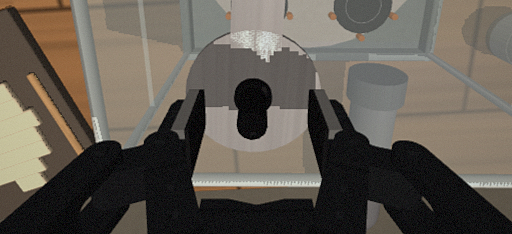

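Emit:
{"op": "carry_out", "data": {"commands": [0.002,0,0,0,0,0,1,0.002,0,0,0,0,0,1,0.002,0,0,0,0,0,1,0.002,0,0,0,0,0,1,0.002,0,0,0,0,0,1], "grip_force": 20}}

```text
time: 3.38
tool_pos: [635.2, -171.4, 299.9]
tcp_rot: [-39.9, 89.4, -43.5]
ft_force: [-1.5, 0.0, 5.9]
finger_gap: 13.0
```

Emit:
{"op": "carry_out", "data": {"commands": [0,-0.0127,-0.0011,10,0,0,1,0,-0.025,-0.0044,20,0,0,1,0,-0.0365,-0.0098,30,0,0,1,0,-0.0469,-0.0171,40,0,0,1,0,-0.0559,-0.0261,50,0,0,1,0,-0.0632,-0.0365,60,0,0,1,0,-0.0686,-0.048,70,0,0,1,0,-0.0719,-0.0603,80,0,0,1,0,-0.0725,-0.0679,86,0,0,1,0,-0.0725,-0.0679,86,0,0,1]}}

```text
time: 4.62
tool_pos: [562.6, -239.0, 300.0]
tcp_rot: [47.9, 89.5, -41.6]
ft_force: [-1.9, 5.0, 1.1]
finger_gap: 12.9
```

Run:
```python
from h import *
p,R,s=pose();print(p.round(1),s["joint_pos"].round(1),s["ft_force"].round(1),s["finger_gap"])
```

```text
[ 562.6 -239.   300. ] [-27.8   7.9  79.9  -0.1  91.7 -28.3] [-1.9  5.   1.1] 12.913353247608914
```

Emit:
{"op": "carry_out", "data": {"commands": [0,0,0,0,0,0,-0.3,0,0,0,0,0,0,-0.3,-0.05,0,0,0,0,0,-0.3,-0.05,0,0,0,0,0,-0.3]}}

```text
time: 5.12
tool_pos: [563.9, -239.7, 355.4]
tcp_rot: [54.0, 89.0, -35.4]
ft_force: [1.6, 0.1, 0.5]
finger_gap: 55.3
```

Run:
```python
from h import *
p,R,s=pose();print(p.round(1),s["ft_force"].round(1),s["finger_gap"])
rel((548,-98,350),86.7)
rel((548,-98,300),86.7)
```

```text
[ 563.9 -239.7  355.4] [1.6 0.1 0.5] 55.252911843275406
shift m [0.0038, -0.0146, -0.1419] rot [-86.1, 1.1, -0.2]
shift m [0.0538, -0.0153, -0.1424] rot [-86.1, 1.1, -0.2]
```

Emit:
{"op": "carry_out", "data": {"commands": [0.004,-0.0146,-0.142,-86.1,1.1,0,-0.3,0.004,-0.0146,-0.142,-86.1,1.1,0,-0.3,0.004,-0.0146,-0.142,-86.1,1.1,0,-0.3,0.004,-0.0146,-0.142,-86.1,1.1,0,-0.3,0.004,-0.0146,-0.142,-86.1,1.1,0,-0.3,0.004,-0.0146,-0.142,-86.1,1.1,0,-0.3,0.004,-0.0146,-0.142,-86.1,1.1,0,-0.3,0.004,-0.0146,-0.142,-86.1,1.1,0,-0.3,0.004,-0.0146,-0.142,-86.1,1.1,0,-0.3,0.004,-0.0146,-0.142,-86.1,1.1,0,-0.3]}}

```text
time: 6.38
tool_pos: [548.1, -98.0, 349.6]
tcp_rot: [57.9, 89.8, 54.3]
ft_force: [0.2, 0.5, 0.5]
finger_gap: 55.9
```

Run:
```python
from h import *
p,R,s=pose();print(p.round(1),s["qd"].round(1),s["ft_force"].round(1))
c=optics.calibration("wrist");P,D=optics.snapshot("wrist")
H,S,V=cv2.split(cv2.cvtColor(P,cv2.COLOR_RGB2HSV));red=((H<5)|(H>174))&(S>150)
Q,us,vs=cloud(c,red,D);q=Q[(Q[:,2]>293)&(Q[:,2]<305)];print(len(q),cv2.minAreaRect(q[:,:2].astype(np.float32)),np.median(q[:,2]))
rel((548,-98,297),86.7)
cv2.imwrite("pics/w3.png",P[:,:,::-1])
```

```text
[548.1 -98.  349.6] [-0.  -0.1  0.   0.2  0.1 -0.4] [0.2 0.5 0.5]
2808 ((540.8397216796875, -158.8360595703125), (143.94021606445312, 63.989437103271484), 83.705078125) 299.04104568168566
shift m [0.0527, -0.0002, -0.0002] rot [-0.2, 0.1, -0.2]
```

View pics/w3.png

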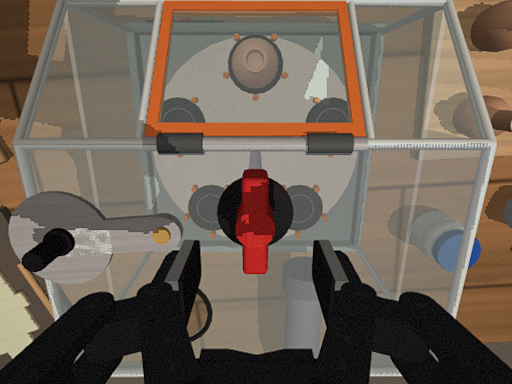

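Emit:
{"op": "carry_out", "data": {"commands": [0.0527,0,0,0,0,0,-0.3,0.0527,0,0,0,0,0,-0.3,0.0527,0,0,0,0,0,1,0.0527,0,0,0,0,0,1,0.0527,0,0,0,0,0,1,0.0527,0,0,0,0,0,1,0.0527,0,0,0,0,0,1], "grip_force": 40}}

```text
time: 7.3
tool_pos: [549.2, -98.7, 299.8]
tcp_rot: [8.6, 89.6, 5.0]
ft_force: [-1.2, -3.0, 6.0]
finger_gap: 15.1
```

Emit:
{"op": "carry_out", "data": {"commands": [0,0,0,4,0,0,1,0,0,0,10,0,0,1,0,0,0,17,0,0,1,0,0,0,24,0,0,1,0,0,0,31,0,0,1,0,0,0,38,0,0,1,0,0,0,45,0,0,1,0,0,0,52,0,0,1,0,0,0,59,0,0,1,0,0,0,65,0,0,1,0,0,0,70,0,0,1,0,0,0,72,0,0,1]}}

```text
time: 8.8
tool_pos: [549.4, -98.5, 299.9]
tcp_rot: [82.9, 89.6, 7.2]
ft_force: [2.6, 0.8, -4.6]
finger_gap: 15.2
```

Run:
```python
from h import *
p,R,s=pose();print(p.round(1),s["joint_pos"].round(1),s["ft_force"].round(1),s["wrist_torque"].round(2),s["finger_gap"],np.degrees(np.arctan2(R[1,1],R[0,1])))
```

```text
[549.4 -98.5 299.9] [-15.5  -0.2  88.4   0.1  91.4 -29.9] [ 2.6  0.8 -4.6] [-0.12 -0.15  0.14] 15.160447596315178 14.377487408833424
```

Emit:
{"op": "carry_out", "data": {"commands": [0,0,0,0,0,0,-0.3,0,0,0,0,0,0,-0.3,-0.055,0,0,0,0,0,-0.3,-0.06,-0.053,-0.3385,-72.3,0,0,-0.3,-0.06,-0.053,-0.3385,-72.3,0,0,-0.3,-0.06,-0.053,-0.3385,-72.3,0,0,-0.3,-0.06,-0.053,-0.3385,-72.3,0,0,-0.3,0,-0.053,-0.3385,-72.3,0,0,-0.3,0.1,-0.053,-0.3385,-72.3,0,0,-0.3,0.1,-0.053,-0.3385,-72.3,0,0,-0.3,0.1,-0.053,-0.3385,-72.3,0,0,-0.3,0.1,-0.053,-0.3385,-72.3,0,0,-0.3]}}

```text
time: 10.3
tool_pos: [415.5, 216.3, 201.1]
tcp_rot: [11.6, 89.5, 8.2]
ft_force: [0.8, -0.2, 1.1]
finger_gap: 55.5
```

```bash
cat >> h.py <<'E'
def lips(P,D,c,zlo=98,zhi=118):
    m=np.ones(D.shape,bool);m&=(P.max(2)>60)
    Q,us,vs=cloud(c,m,D);b=(Q[:,2]>zlo)&(Q[:,2]<zhi)&(Q[:,1]>90)&(Q[:,1]<400)&(Q[:,0]>330)&(Q[:,0]<640);q=Q[b]
    im=np.zeros((400,400),np.uint8);ix=(q[:,0]-300).astype(int);iy=q[:,1].astype(int);im[ix,iy.clip(0,399)]=255
    im=cv2.dilate(im,np.ones((5,5)));N,L,st,ce=cv2.connectedComponentsWithStats(im)
    for i in range(1,N):
        s=q[L[ix,iy.clip(0,399)]==i]
        if len(s)>25: print("lip",len(s),((s.max(0)+s.min(0))/2).round(1),(s.max(0)-s.min(0)).round(0))
E
python3 - <<'E'
from h import *
p,R,s=pose();print(p.round(1),s["qd"].round(1),s["ft_force"].round(1))
c=optics.calibration("wrist");P,D=optics.snapshot("wrist");lips(P,D,c)
cv2.imwrite("pics/w4.png",P[:,:,::-1])
rel((414,216,105),86.7)
c=optics.calibration("side");Q,D=optics.snapshot("side");lips(Q,D,c)
cv2.imwrite("pics/s4.png",Q[:,:,::-1])
E
```

```text
[415.5 216.3 201.1] [-0.8 -1.1 -2.4 -0.1  0.2 -0.4] [ 0.8 -0.2  1.1]
lip 939 [400.4 342.6 104. ] [25. 26. 12.]
lip 671 [413.6 215.7 104. ] [25. 24. 12.]
lip 56 [507.8 335.  101.6] [ 9. 17.  7.]
lip 673 [522.7 206.4 103.9] [26. 25. 12.]
shift m [0.0973, -0.0007, -0.0033] rot [-0.2, 0.6, -0.1]
lip 26 [405.7 345.8 105.7] [22. 21. 15.]
```

View pics/w4.png

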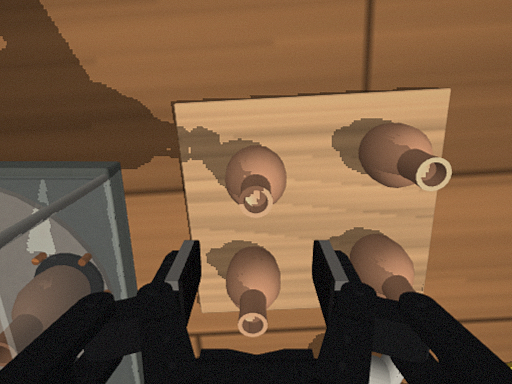

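Emit:
{"op": "carry_out", "data": {"commands": [0.05,-0.001,-0.0033,0,0.6,0,-0.3,0.0973,-0.001,-0.0033,0,0.6,0,-0.3,0.0973,-0.001,-0.0033,0,0.6,0,-0.3,0.0973,-0.001,-0.0033,0,0.6,0,1,0.0973,-0.001,-0.0033,0,0.6,0,1,0.0973,-0.001,-0.0033,0,0.6,0,1,0.0973,-0.001,-0.0033,0,0.6,0,1,0.0973,-0.001,-0.0033,0,0.6,0,1], "grip_force": 30}}

```text
time: 11.4
tool_pos: [416.9, 216.3, 108.8]
tcp_rot: [39.4, 89.6, 35.9]
ft_force: [-1.7, -2.9, 6.6]
finger_gap: 23.2
```

Run:
```python
from h import *
p,R,s=pose();print(p.round(1),s["qd"].round(1),s["ft_force"].round(1),s["finger_gap"],s["joint_pos"].round(1))
rel((414,216,360),86.7); rel((438.3,-91.7,360),86.7)
```

```text
[416.9 216.3 108.8] [-0.1  0.   0.   0.1 -0.  -0.1] [-1.7 -2.9  6.6] 23.168307833357417 [ 2.110e+01 -6.400e+00  1.148e+02  1.000e-01  7.120e+01 -6.550e+01]
shift m [-0.2512, 0.0007, -0.0014] rot [-0.2, 0.3, -0.3]
shift m [-0.2524, -0.305, 0.0415] rot [-0.2, 0.3, -0.3]
```

Emit:
{"op": "carry_out", "data": {"commands": [-0.06,0,0,0,0,0,1,-0.12,0,0,0,0,0,1,-0.18,0,0,0,0,0,1,-0.24,-0.03,0.004,0,0,0,1,-0.25,-0.08,0.01,0,0,0,1,-0.25,-0.13,0.016,0,0,0,1,-0.25,-0.18,0.022,0,0,0,1,-0.25,-0.23,0.03,0,0,0,1,-0.25,-0.28,0.037,0,0,0,1,-0.2505,-0.305,0.044,0,0.3,0,1,-0.2505,-0.305,0.044,0,0.3,0,1,-0.2505,-0.305,0.044,0,0.3,0,1]}}

```text
time: 12.9
tool_pos: [440.8, -91.4, 359.1]
tcp_rot: [68.8, 89.7, 65.3]
ft_force: [-0.9, 0.1, -2.6]
finger_gap: 23.3
```

Run:
```python
from h import *
p,R,s=pose();print(p.round(1),s["qd"].round(1),s["ft_force"].round(1),s["finger_gap"],s["joint_pos"].round(1))
rel((441,-91.2,140),86.7)
c=optics.calibration("wrist");P,D=optics.snapshot("wrist")
cv2.imwrite("pics/w5.png",P[:,:,::-1])
m=np.zeros(D.shape,bool);m[230:384,215:300]=1
Q,us,vs=cloud(c,m,D)
top=p[2]-93.8+92
b=(Q[:,2]>top-12)&(Q[:,2]<top+5);print(top,b.sum(),Q[b].min(0),Q[b].max(0))
```

```text
[440.8 -91.4 359.1] [ 1.  -0.2  0.5 -0.1 -0.1 -0.1] [-0.9  0.1 -2.6] 23.284516563647557 [ -18.5  -17.2   97.6    0.3   99.5 -105. ]
shift m [0.2191, -0.0008, -0.0003] rot [-0.2, 0.1, -0.3]
357.3018191581399 3235 [ 424.59868391 -110.96375889  345.30433125] [450.76908738 -70.91220136 362.24654608]
```

View pics/w5.png

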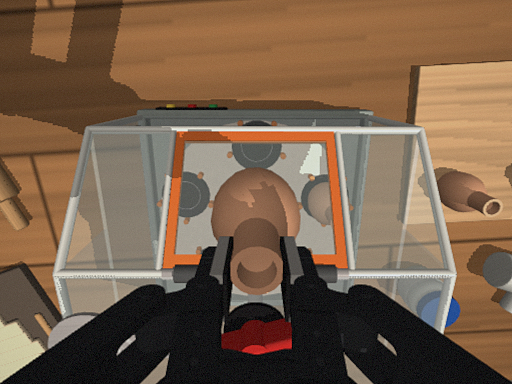

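Emit:
{"op": "carry_out", "data": {"commands": [0.03,0,0,0,0,0,1,0.055,0,0,0,0,0,1,0.08,0,0,0,0,0,1,0.105,0,0,0,0,0,1,0.13,0,0,0,0,0,1,0.155,0,0,0,0,0,1,0.18,-0.001,0,0,0,0,1,0.2,-0.001,0,0,0,0,1,0.215,-0.001,0,0,0,0,1,0.225,-0.001,0,0,0,0,1,0.228,-0.001,0,0,0,0,1]}}

```text
time: 14.32
tool_pos: [441.1, -90.8, 130.7]
tcp_rot: [75.3, 89.7, 71.9]
ft_force: [-0.7, 0.3, -1.1]
finger_gap: 23.4
```

Run:
```python
from h import *
p,R,s=pose();print(p.round(1),s["qd"].round(1),s["ft_force"].round(1),s["finger_gap"],s["joint_pos"].round(1))
rel((441.3,-92,127.5),86.7)
P,D=optics.snapshot("wrist")
cv2.imwrite("pics/w6.png",P[:,:,::-1])
```

```text
[441.1 -90.8 130.7] [-0.2  1.2  0.4  0.1 -2.5  0.1] [-0.7  0.3 -1.1] 23.368708491126494 [ -18.4  -10.9  116.4    0.3   74.5 -105.1]
shift m [0.0031, -0.0012, 0.0002] rot [-0.1, 0.1, -0.3]
```

View pics/w6.png

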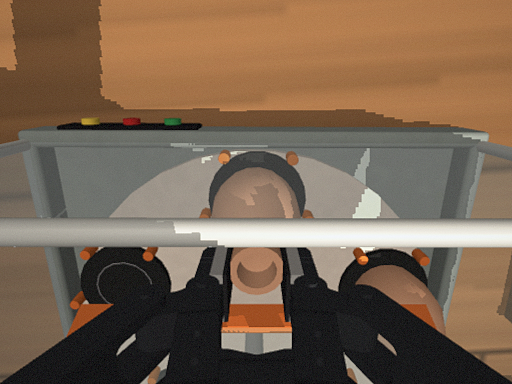

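Emit:
{"op": "carry_out", "data": {"commands": [0.003,-0.001,0,0,0,0,1,0.0035,-0.001,0,0,0,0,1,0.0035,-0.001,0,0,0,0,-0.3,0.0035,-0.001,0,0,0,0,-0.3,0.0035,-0.001,0,0,0,0,-0.3,-0.03,-0.001,0,0,0,0,-0.3,-0.07,-0.001,0,0,0,0,-0.3,-0.12,-0.001,0,0,0,0,-0.3,-0.17,-0.001,0,0,0,0,-0.3,-0.23,-0.001,0,0,0,0,-0.3,-0.23,-0.001,0.03,10,0,0,-0.3,-0.23,-0.001,0.08,20,0,0,-0.3]}}

```text
time: 15.88
tool_pos: [522.0, -98.2, 363.5]
tcp_rot: [47.5, 89.6, 23.7]
ft_force: [-0.0, -1.0, 0.4]
finger_gap: 55.7
```

Run:
```python
from h import *
p,R,s=pose();print(p.round(1),s["qd"].round(1),s["ft_force"].round(1),s["finger_gap"])
rel((549,-98.3,350),14.5)
P,D=optics.snapshot("scene")
cv2.imwrite("pics/s7.png",cv2.resize(P[120:280,150:420,::-1],None,fx=2.5,fy=2.5))
```

```text
[522.  -98.2 363.5] [ 11.   64.6 -56.7   0.1  -6.6  90.4] [-0.  -1.   0.4] 55.72437817543667
shift m [0.0137, 0.0107, 0.0247] rot [51.7, 0.1, -0.4]
```

View pics/s7.png

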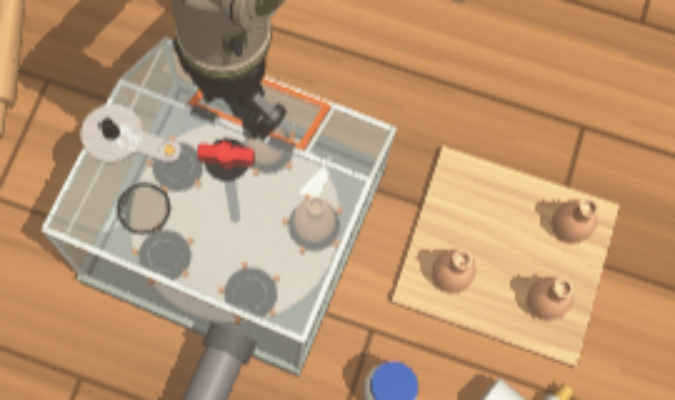

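```bash
python3 -c "
from h import *
p,R,s=pose();print(p.round(1),s['qd'].round(1));rel((549,-98.3,350),14.5)"
```

```text
[526.1 -98.3 358.5] [ -0.7  -3.4   8.1  -0.2   0.9 -16.7]
shift m [0.0085, 0.0093, 0.0209] rot [51.2, -0.2, -0.3]
```

Emit:
{"op": "carry_out", "data": {"commands": [0.0085,0.0093,0.0209,51.2,0,0,-0.3,0.0085,0.0093,0.0209,51.2,0,0,-0.3,0.0085,0.0093,0.0209,51.2,0,0,-0.3,0.0085,0.0093,0.0209,51.2,0,0,-0.3,0.0085,0.0093,0.0209,51.2,0,0,-0.3,0.0615,0.0093,0.0209,51.2,0,0,-0.3,0.0615,0.0093,0.0209,51.2,0,0,-0.3,0.0615,0.0093,0.0209,51.2,0,0,1,0.0615,0.0093,0.0209,51.2,0,0,1,0.0615,0.0093,0.0209,51.2,0,0,1,0.0615,0.0093,0.0209,51.2,0,0,1,0.0615,0.0093,0.0209,51.2,0,0,1], "grip_force": 40}}

```text
time: 17.42
tool_pos: [549.5, -98.6, 299.8]
tcp_rot: [117.7, 89.7, 42.2]
ft_force: [-3.9, -0.0, 5.6]
finger_gap: 15.0
```

```bash
python3 -c "
from h import *
p,R,s=pose();print(p.round(1),s['qd'].round(1),s['ft_force'].round(1),s['finger_gap']);rel((549,-98.3,300),-57.4)"
```

```text
[549.5 -98.6 299.8] [-0. -0.  0. -0. -0.  0.] [-3.9 -0.   5.6] 15.040511590876582
shift m [-0.0002, -0.0004, -0.0004] rot [71.8, -0.3, -0.2]
```

Emit:
{"op": "carry_out", "data": {"commands": [0,0,0,4,0,0,1,0,0,0,10,0,0,1,0,0,0,17,0,0,1,0,0,0,24,0,0,1,0,0,0,31,0,0,1,0,0,0,38,0,0,1,0,0,0,45,0,0,1,0,0,0,52,0,0,1,0,0,0,59,0,0,1,0,0,0,65,0,0,1,0,0,0,70,0,0,1,0,0,0,72,0,0,1]}}

```text
time: 18.92
tool_pos: [549.7, -98.7, 299.9]
tcp_rot: [-173.4, 89.7, 39.0]
ft_force: [2.4, -1.4, -9.0]
finger_gap: 14.6
```

Emit:
{"op": "carry_out", "data": {"commands": [0,0,0,0,0,0,-0.3,0,0,0,0,0,0,-0.3,-0.055,0,0,0,0,0,-0.3,-0.06,-0.271,-0.142,36,0,0,-0.3,-0.06,-0.271,-0.142,36,0,0,-0.3,-0.06,-0.271,-0.142,36,0,0,-0.3,-0.06,-0.271,-0.142,36,0,0,-0.3,0,-0.271,-0.142,36,0,0,-0.3,0.1,-0.271,-0.142,36,0,0,-0.3,0.1,-0.271,-0.142,36,0,0,-0.3,0.1,-0.271,-0.142,36,0,0,-0.3]}}

```text
time: 20.3
tool_pos: [521.5, 206.3, 196.1]
tcp_rot: [-10.5, 89.7, 166.0]
ft_force: [-0.3, -0.2, 0.5]
finger_gap: 55.4
```

Run:
```python
from h import *
p,R,s=pose();print(p.round(1),s["qd"].round(1),s["ft_force"].round(1),s["joint_pos"].round(1))
c=optics.calibration("wrist");P,D=optics.snapshot("wrist");lips(P,D,c)
rel((522.7,206.4,105),-93.3)
cv2.imwrite("pics/w8.png",P[:,:,::-1])
```

```text
[521.5 206.3 196.1] [-1.3 -3.3 -6.4 -0.5  3.1 -0.5] [-0.3 -0.2  0.5] [1.630e+01 3.600e+00 9.550e+01 1.000e-01 8.120e+01 1.097e+02]
lip 926 [516.5 337.4 103.9] [25. 25. 12.]
lip 701 [523.2 206.2 104. ] [25. 24. 12.]
shift m [0.0953, 0.0003, 0.0012] rot [-0.2, -0.1, 0.2]
```

Emit:
{"op": "carry_out", "data": {"commands": [0.05,0,-0.001,0,0,0,-0.3,0.095,0,-0.001,0,0,0,-0.3,0.095,0,-0.001,0,0,0,-0.3,0.095,0,-0.001,0,0,0,1,0.095,0,-0.001,0,0,0,1,0.095,0,-0.001,0,0,0,1,0.095,0,-0.001,0,0,0,1,0.095,0,-0.001,0,0,0,1], "grip_force": 30}}

```text
time: 21.35
tool_pos: [527.7, 206.9, 109.5]
tcp_rot: [-150.1, 89.5, 26.4]
ft_force: [-0.8, -2.4, 7.6]
finger_gap: 23.5
```

Run:
```python
from h import *
p,R,s=pose();print(p.round(1),s["ft_force"].round(1),s["finger_gap"],s["joint_pos"].round(1))
rel((523,206,360),-93.3); rel((438.3,-91.7,360),-93.3)
```

```text
[527.7 206.9 109.5] [-0.8 -2.4  7.6] 23.524326889925554 [1.620e+01 8.500e+00 9.960e+01 1.000e-01 7.140e+01 1.097e+02]
shift m [-0.2505, 0.0001, 0.0028] rot [-0.2, -0.4, 0.2]
shift m [-0.2523, 0.3025, 0.069] rot [-0.2, -0.4, 0.2]
```

Emit:
{"op": "carry_out", "data": {"commands": [-0.06,0,0,0,0,0,1,-0.12,0,0,0,0,0,1,-0.18,0,0.02,0,0,0,1,-0.23,0.03,0.04,0,0,0,1,-0.265,0.07,0.06,0,0,0,1,-0.265,0.12,0.066,0,0,0,1,-0.265,0.17,0.066,0,0,0,1,-0.265,0.22,0.066,0,0,0,1,-0.26,0.27,0.066,0,0,0,1,-0.252,0.3025,0.066,0,-0.4,0,1,-0.252,0.3025,0.066,0,-0.4,0,1,-0.252,0.3025,0.066,0,-0.4,0,1]}}

```text
time: 22.85
tool_pos: [441.4, -91.6, 361.2]
tcp_rot: [-122.1, 89.7, 54.4]
ft_force: [0.0, 0.2, -1.3]
finger_gap: 23.0
```

```bash
cat >> h.py <<'E'
def held(off=93.8):
    p,R,s=pose();print(p.round(1),s["qd"].round(1),s["ft_force"].round(1),s["finger_gap"])
    c=optics.calibration("wrist");P,D=optics.snapshot("wrist")
    m=np.zeros(D.shape,bool);m[200:384,205:310]=1
    H,S,V=cv2.split(cv2.cvtColor(P,cv2.COLOR_RGB2HSV));m&=(S>50)&(V>60)
    Q=cloud(c,m,D)[0];top=p[2]-off+92
    q=Q[(Q[:,2]>top-12)&(Q[:,2]<top+5)];a,b=np.percentile(q,1,axis=0),np.percentile(q,99,axis=0)
    print("neck c",((a+b)/2).round(1),"size",(b-a).round(0),len(q)); return P
E
python3 - <<'E'
from h import *
P=held(94.5); cv2.imwrite("pics/w9.png",P[:,:,::-1]); rel((442,-91.2,140),-93.3)
E
```

```text
[441.4 -91.6 361.2] [ 1.3  0.1  0.1 -0.  -0.3  0. ] [ 0.   0.2 -1.3] 23.01703886012792
neck c [437.3 -91.7 353.9] size [24. 23. 14.] 2508
shift m [0.221, 0.0008, 0.0] rot [-0.2, -0.1, 0.2]
```

View pics/w9.png

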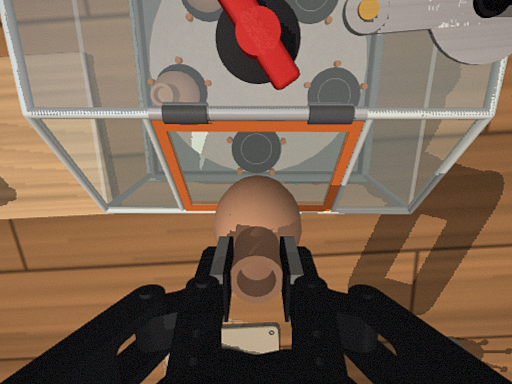

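Emit:
{"op": "carry_out", "data": {"commands": [0.03,0,-0.001,0,0,0,1,0.055,0,-0.001,0,0,0,1,0.08,0,-0.001,0,0,0,1,0.105,0,-0.001,0,0,0,1,0.13,0.001,-0.001,0,0,0,1,0.155,0.001,-0.001,0,0,0,1,0.18,0.001,-0.001,0,0,0,1,0.2,0.001,-0.001,0,0,0,1,0.215,0.001,-0.001,0,0,0,1,0.225,0.001,-0.001,0,0,0,1,0.228,0.001,-0.001,0,0,0,1]}}

```text
time: 24.28
tool_pos: [443.0, -91.1, 132.8]
tcp_rot: [-116.0, 89.7, 60.5]
ft_force: [-0.7, 0.4, 0.2]
finger_gap: 23.0
```

Run:
```python
from h import *
P=held(94.5); cv2.imwrite("pics/w10.png",P[:,:,::-1]); rel((442.3,-91.7,128.5),-93.3)
```

```text
[443.  -91.1 132.8] [-0.3  1.1  0.5  0.1 -2.5 -0. ] [-0.7  0.4  0.2] 22.963438923151767
neck c [451.6 -96.  123.9] size [ 6. 29. 11.] 59
shift m [0.0043, 0.0006, 0.0007] rot [-0.2, -0.1, 0.2]
```

Emit:
{"op": "carry_out", "data": {"commands": [0.004,0.0006,0.0007,0,0,0,1,0.0047,0.0006,0.0007,0,0,0,1,0.0047,0.0006,0.0007,0,0,0,-0.3,0.0047,0.0006,0.0007,0,0,0,-0.3,0.0047,0.0006,0.0007,0,0,0,-0.3,-0.03,0.0006,0.0007,0,0,0,-0.3,-0.07,0.0006,0.0007,0,0,0,-0.3,-0.12,0.0006,0.0007,0,0,0,-0.3,-0.17,0.0006,0,0,0,0,-0.3,-0.23,0.0006,0,0,0,0,-0.3,-0.23,0.0006,-0.03,-10,0,0,-0.3,-0.23,0.0006,-0.08,-20,0,0,-0.3]}}

```text
time: 25.82
tool_pos: [523.7, -98.0, 365.7]
tcp_rot: [-178.7, 89.5, 18.1]
ft_force: [-0.6, 0.0, 1.4]
finger_gap: 55.6
```

Run:
```python
from h import *
P,D=optics.snapshot("scene")
cv2.imwrite("pics/s11.png",cv2.resize(P[120:280,150:420,::-1],None,fx=2.5,fy=2.5))
p,R,s=pose();print(p.round(1),s["qd"].round(1),s["ft_force"].round(1),s["finger_gap"])
rel((549,-98.3,350),-57.4)
```

```text
[527.8 -98.1 360.6] [-0.7 -3.5  8.2 -0.1  0.8 12.2] [-1.8  1.  -3.3] 55.57336230872449
shift m [0.0107, 0.0066, -0.0201] rot [-15.3, -0.3, 0.2]
```

View pics/s11.png

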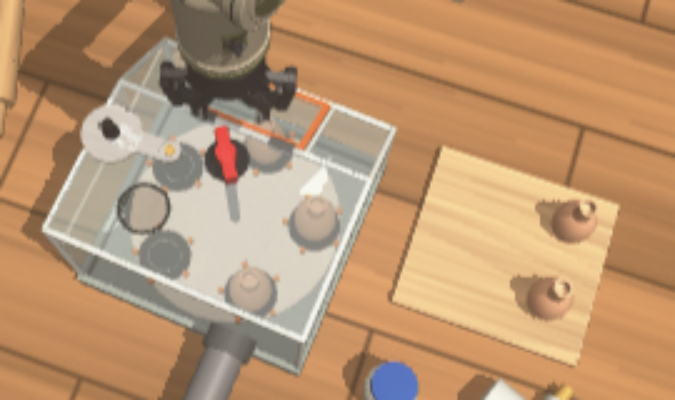

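Emit:
{"op": "carry_out", "data": {"commands": [0.0107,0.0066,-0.0201,-15.3,0,0,-0.3,0.0107,0.0066,-0.0201,-15.3,0,0,-0.3,0.0107,0.0066,-0.0201,-15.3,0,0,-0.3,0.0637,0.0066,-0.0201,-15.3,0,0,-0.3,0.0637,0.0066,-0.0201,-15.3,0,0,-0.3,0.0637,0.0066,-0.0201,-15.3,0,0,1,0.0637,0.0066,-0.0201,-15.3,0,0,1,0.0637,0.0066,-0.0201,-15.3,0,0,1,0.0637,0.0066,-0.0201,-15.3,0,0,1,0.0637,0.0066,-0.0201,-15.3,0,0,1], "grip_force": 40}}

```text
time: 27.12
tool_pos: [550.1, -98.4, 299.9]
tcp_rot: [174.9, 89.6, 27.5]
ft_force: [-1.7, -0.3, 6.0]
finger_gap: 15.5
```

```bash
python3 -c "
from h import *
p,R,s=pose();print(p.round(1),s['qd'].round(1),s['ft_force'].round(1),s['finger_gap']);rel((549,-98.3,300),-129.3)"
```

```text
[550.1 -98.4 299.9] [-0.  -0.   0.1  0.  -0.  -0. ] [-1.7 -0.3  6. ] 15.515080637326248
shift m [-0.0001, -0.0007, 0.0009] rot [71.9, -0.4, 0.2]
```

Emit:
{"op": "carry_out", "data": {"commands": [0,0,0,4,0,0,1,0,0,0,10,0,0,1,0,0,0,17,0,0,1,0,0,0,24,0,0,1,0,0,0,31,0,0,1,0,0,0,38,0,0,1,0,0,0,45,0,0,1,0,0,0,52,0,0,1,0,0,0,59,0,0,1,0,0,0,65,0,0,1,0,0,0,70,0,0,1,0,0,0,72,0,0,1]}}

```text
time: 28.62
tool_pos: [550.1, -99.3, 299.9]
tcp_rot: [-123.1, 89.6, 17.5]
ft_force: [0.7, -4.7, -5.8]
finger_gap: 15.3
```

Emit:
{"op": "carry_out", "data": {"commands": [0,0,0,0,0,0,-0.3,0,0,0,0,0,0,-0.3,-0.055,0,0,0,0,0,-0.3,-0.06,-0.3165,0.3014,-36,0,0,-0.3,-0.06,-0.3165,0.3014,-36,0,0,-0.3,-0.06,-0.3165,0.3014,-36,0,0,-0.3,-0.06,-0.3165,0.3014,-36,0,0,-0.3,-0.03,-0.3165,0.3014,-36,0,0,-0.3,0.1,-0.3165,0.3014,-36,0,0,-0.3,0.1,-0.3165,0.3014,-36,0,0,-0.3,0.1,-0.3165,0.3014,-36,0,0,-0.3,0.1,-0.3165,0.3014,-36,0,0,-0.3]}}

```text
time: 30.12
tool_pos: [516.1, 338.3, 195.7]
tcp_rot: [60.8, 90.0, -122.5]
ft_force: [0.2, -0.5, 1.2]
finger_gap: 55.5
```

Run:
```python
from h import *
p,R,s=pose();print(p.round(1),s["qd"].round(1),s["ft_force"].round(1),s["joint_pos"].round(1))
c=optics.calibration("wrist");P,D=optics.snapshot("wrist");lips(P,D,c)
rel((516.5,337.4,105),-93.3)
cv2.imwrite("pics/w12.png",P[:,:,::-1])
```

```text
[516.1 338.3 195.7] [ 0.5  0.9 -3.3 -1.3 -1.7  1.5] [ 0.2 -0.5  1.2] [ 28.5  12.   86.3  -0.   81.8 121.7]
lip 701 [401.  342.4 103.8] [26. 25. 12.]
lip 706 [516.2 337.5 103.9] [25. 24. 12.]
shift m [0.0928, 0.0006, 0.0011] rot [0.0, -0.1, 0.0]
```

Emit:
{"op": "carry_out", "data": {"commands": [0.05,0.0006,0.0025,0,0,0,-0.3,0.093,0.0006,0.0035,0,0,0,-0.3,0.093,0.0006,0.0035,0,0,0,-0.3,0.093,0.0006,0.0035,0,0,0,1,0.093,0.0006,0.0035,0,0,0,1,0.093,0.0006,0.0035,0,0,0,1,0.093,0.0006,0.0035,0,0,0,1,0.093,0.0006,0.0035,0,0,0,1], "grip_force": 30}}

```text
time: 31.18
tool_pos: [516.5, 338.3, 108.8]
tcp_rot: [-158.2, 89.5, 18.5]
ft_force: [-0.5, -1.6, 8.4]
finger_gap: 23.5
```

Run:
```python
from h import *
p,R,s=pose();print(p.round(1),s["ft_force"].round(1),s["finger_gap"],s["joint_pos"].round(1))
rel((440.3,-91.7,360),-93.3)
```

```text
[516.5 338.3 108.8] [-0.5 -1.6  8.4] 23.528775583841583 [ 2.850e+01  1.600e+01  9.110e+01 -1.000e-01  7.250e+01  1.218e+02]
shift m [-0.2529, 0.4329, 0.0493] rot [-0.0, -0.4, 0.2]
```

Emit:
{"op": "carry_out", "data": {"commands": [-0.06,0,0,0,0,0,1,-0.12,0,0,0,0,0,1,-0.175,0.02,0.01,0,0,0,1,-0.23,0.06,0.02,0,0,0,1,-0.265,0.11,0.035,0,0,0,1,-0.265,0.165,0.05,0,0,0,1,-0.265,0.22,0.051,0,0,0,1,-0.265,0.275,0.051,0,0,0,1,-0.26,0.33,0.051,0,0,0,1,-0.253,0.385,0.051,0,-0.4,0,1,-0.253,0.433,0.051,0,-0.4,0,1,-0.253,0.433,0.051,0,-0.4,0,1]}}

```text
time: 32.67
tool_pos: [438.1, -94.7, 361.3]
tcp_rot: [-143.7, 89.8, 32.8]
ft_force: [-0.1, -0.3, -1.6]
finger_gap: 23.3
```

Emit:
{"op": "carry_out", "data": {"commands": [0,0.002,0,0,0,0,1,0,0.002,0,0,0,0,1]}}

```text
time: 32.92
tool_pos: [438.2, -96.0, 362.1]
tcp_rot: [-158.2, 89.8, 18.3]
ft_force: [-0.5, 0.4, -2.4]
finger_gap: 23.1
```

Run:
```python
from h import *
P=held(93.8); cv2.imwrite("pics/w13.png",P[:,:,::-1]); rel((439,-91.2,128),-93.3)
```

```text
[438.2 -96.  362.1] [ 0.6  0.2  0.4  0.1 -0.  -0. ] [-0.5  0.4 -2.4] 23.108434897763193
neck c [438.2 -96.3 355.7] size [24. 23. 14.] 2545
shift m [0.2339, -0.0042, 0.0003] rot [-0.2, -0.2, 0.1]
```

View pics/w13.png

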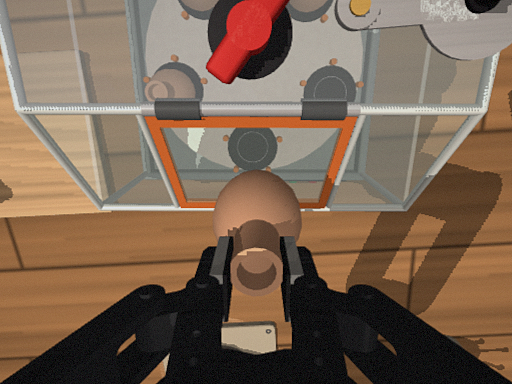

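Emit:
{"op": "carry_out", "data": {"commands": [0.03,-0.0045,0,0,0,0,1,0.055,-0.0045,0,0,0,0,1,0.08,-0.0045,0,0,0,0,1,0.105,-0.0045,0,0,0,0,1,0.13,-0.004,0,0,0,0,1,0.155,-0.004,0,0,0,0,1,0.18,-0.004,0,0,0,0,1,0.2,-0.004,0,0,0,0,1,0.215,-0.004,0,0,0,0,1,0.226,-0.004,0,0,0,0,1,0.23,-0.004,0,0,0,0,1]}}

```text
time: 34.35
tool_pos: [439.2, -91.2, 131.5]
tcp_rot: [-147.7, 89.8, 28.8]
ft_force: [-0.1, -0.2, -1.7]
finger_gap: 23.2
```

Run:
```python
from h import *
p,R,s=pose();print(p.round(1),s["ft_force"].round(1),s["finger_gap"]); rel((438.5,-91.5,127.8),-93.3)
```

```text
[439.2 -91.2 131.5] [-0.1 -0.2 -1.7] 23.226249373969647
shift m [0.0037, 0.0004, 0.0007] rot [-0.2, -0.2, 0.1]
```

Emit:
{"op": "carry_out", "data": {"commands": [0.0035,0.0004,0.0007,0,0,0,1,0.0042,0.0004,0.0007,0,0,0,1,0.0042,0.0004,0.0007,0,0,0,-0.3,0.0042,0.0004,0.0007,0,0,0,-0.3,0.0042,0.0004,0.0007,0,0,0,-0.3,-0.03,0.0004,0.0007,0,0,0,-0.3,-0.07,0.0004,0.0007,0,0,0,-0.3,-0.12,0.0006,0.0007,0,0,0,-0.3,-0.17,0.0006,0,0,0,0,-0.3,-0.23,0.0006,0,0,0,0,-0.3,-0.23,0.0006,-0.03,-10,0,0,-0.3,-0.23,0.0006,-0.08,-20,0,0,-0.3]}}

```text
time: 35.85
tool_pos: [519.7, -97.4, 364.4]
tcp_rot: [163.2, 89.5, 0.0]
ft_force: [0.1, -0.6, 0.3]
finger_gap: 55.6
```

Run:
```python
from h import *
P,D=optics.snapshot("scene")
cv2.imwrite("pics/s14.png",cv2.resize(P[120:280,150:420,::-1],None,fx=2.5,fy=2.5))
p,R,s=pose();print(p.round(1),s["qd"].round(1),s["ft_force"].round(1),s["finger_gap"])
rel((549,-98.3,350),50.7)
```

```text
[523.8 -97.5 359.4] [-0.7 -3.5  8.  -0.2  0.8 12.2] [-2.3  1.  -2.8] 55.80421544392861
shift m [0.0095, 0.0083, -0.0238] rot [-123.3, -0.2, -0.2]
```

View pics/s14.png

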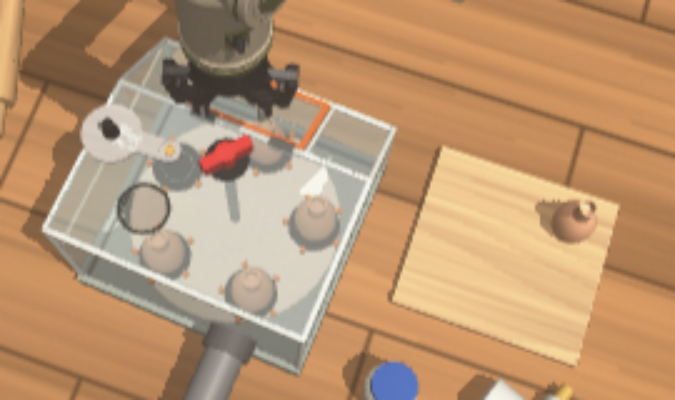

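Four inside, one stand free, one vase left on the board.

Emit:
{"op": "carry_out", "data": {"commands": [0.0095,0.0083,-0.0238,-123.3,0,0,-0.3,0.0095,0.0083,-0.0238,-123.3,0,0,-0.3,0.0095,0.0083,-0.0238,-123.3,0,0,-0.3,0.0095,0.0083,-0.0238,-123.3,0,0,-0.3,0.0095,0.0083,-0.0238,-123.3,0,0,-0.3,0.0095,0.0083,-0.0238,-123.3,0,0,-0.3,0.0095,0.0083,-0.0238,-123.3,0,0,-0.3,0.0095,0.0083,-0.0238,-123.3,0,0,-0.3,0.0095,0.0083,-0.0238,-123.3,0,0,-0.3,0.0095,0.0083,-0.0238,-123.3,0,0,-0.3,0.0095,0.0083,-0.0238,-123.3,0,0,-0.3,0.0095,0.0083,-0.0238,-123.3,0,0,-0.3]}}

```text
time: 37.4
tool_pos: [549.3, -98.4, 350.1]
tcp_rot: [67.6, 89.7, 28.5]
ft_force: [0.0, -0.6, 0.1]
finger_gap: 55.2
```

```bash
python3 -c "
from h import *
p,R,s=pose();print(p.round(1),s['qd'].round(1),s['joint_pos'].round(1));rel((549,-98.3,297),50.7)"
```

```text
[549.3 -98.4 350.1] [  0.    0.1  -0.    0.1   0.  -45.5] [-15.5  -0.4  83.4   0.2  96.8 -66.4]
shift m [0.0531, -0.0003, -0.0004] rot [0.2, 0.1, -0.2]
```

Emit:
{"op": "carry_out", "data": {"commands": [0.0531,0,0,0.2,0,0,-0.3,0.0531,0,0,0.2,0,0,-0.3,0.0531,0,0,0.2,0,0,1,0.0531,0,0,0.2,0,0,1,0.0531,0,0,0.2,0,0,1,0.0531,0,0,0.2,0,0,1,0.0531,0,0,0.2,0,0,1], "grip_force": 40}}

```text
time: 38.28
tool_pos: [550.1, -99.3, 299.9]
tcp_rot: [39.2, 89.6, -0.1]
ft_force: [-3.4, -1.8, 6.1]
finger_gap: 15.2
```

Emit:
{"op": "carry_out", "data": {"commands": [0,0,0,4,0,0,1,0,0,0,10,0,0,1,0,0,0,17,0,0,1,0,0,0,24,0,0,1,0,0,0,31,0,0,1,0,0,0,38,0,0,1,0,0,0,45,0,0,1,0,0,0,52,0,0,1,0,0,0,59,0,0,1,0,0,0,65,0,0,1,0,0,0,70,0,0,1,0,0,0,72,0,0,1]}}

```text
time: 39.78
tool_pos: [549.2, -99.6, 300.0]
tcp_rot: [105.5, 89.7, -6.0]
ft_force: [-5.7, -1.4, -3.3]
finger_gap: 15.5
```

Emit:
{"op": "carry_out", "data": {"commands": [0,0,0,0,0,0,-0.3,0,0,0,0,0,0,-0.3,-0.055,0,0,0,0,0,-0.3,-0.06,-0.298,-0.357,72,0,0,-0.3,-0.06,-0.298,-0.357,72,0,0,-0.3,-0.06,-0.298,-0.357,72,0,0,-0.3,-0.06,-0.298,-0.357,72,0,0,-0.3,-0.06,-0.298,-0.357,72,0,0,-0.3,0.1,-0.298,-0.357,72,0,0,-0.3,0.1,-0.298,-0.357,72,0,0,-0.3,0.1,-0.298,-0.357,72,0,0,-0.3,0.1,-0.298,-0.357,72,0,0,-0.3]}}

```text
time: 41.28
tool_pos: [402.5, 343.5, 198.6]
tcp_rot: [-169.6, 89.6, 6.9]
ft_force: [1.1, 0.1, 0.7]
finger_gap: 55.5
```

Run:
```python
from h import *
p,R,s=pose();print(p.round(1),s["qd"].round(1),s["ft_force"].round(1),s["joint_pos"].round(1))
c=optics.calibration("wrist");P,D=optics.snapshot("wrist");lips(P,D,c)
rel((401,342.4,105),-93.3)
cv2.imwrite("pics/w15.png",P[:,:,::-1])
```

```text
[402.5 343.5 198.6] [ 36.   29.3   2.8  -0.5 -32.6  34.8] [1.1 0.1 0.7] [ 35.   -2.  100.8  -0.2  80.9 128.5]
lip 690 [400.7 342.2 104.2] [25. 25. 12.]
shift m [0.0878, 0.0032, -0.0028] rot [-0.0, 0.1, -0.0]
```

Emit:
{"op": "carry_out", "data": {"commands": [0.0,0.0032,0,0,0,0,-0.3,0.05,0.0032,0,0,0,0,-0.3,0.088,0.0032,0,0,0,0,-0.3,0.088,0.0032,0,0,0,0,-0.3,0.088,0.0032,0,0,0,0,1,0.088,0.0032,0,0,0,0,1,0.088,0.0032,0,0,0,0,1,0.088,0.0032,0,0,0,0,1,0.088,0.0032,0,0,0,0,1], "grip_force": 30}}

```text
time: 42.45
tool_pos: [400.1, 343.3, 107.9]
tcp_rot: [-152.5, 89.8, 24.2]
ft_force: [-0.1, -2.1, 6.9]
finger_gap: 23.1
```

Run:
```python
from h import *
p,R,s=pose();print(p.round(1),s["ft_force"].round(1),s["finger_gap"],s["joint_pos"].round(1))
rel((438.8,-91.7,360),-93.3)
```

```text
[400.1 343.3 107.9] [-0.1 -2.1  6.9] 23.10446349326668 [ 35.1   3.  105.7  -0.   71.1 128.4]
shift m [-0.2526, 0.4316, -0.0646] rot [-0.0, -0.2, 0.1]
```

Emit:
{"op": "carry_out", "data": {"commands": [-0.06,0,0,0,0,0,1,-0.12,0,0,0,0,0,1,-0.175,0.02,-0.01,0,0,0,1,-0.23,0.06,-0.02,0,0,0,1,-0.265,0.11,-0.035,0,0,0,1,-0.265,0.165,-0.05,0,0,0,1,-0.265,0.22,-0.06,0,0,0,1,-0.265,0.275,-0.064,0,0,0,1,-0.26,0.33,-0.064,0,0,0,1,-0.253,0.385,-0.064,0,0,0,1,-0.253,0.431,-0.064,0,0,0,1,-0.253,0.431,-0.064,0,0,0,1]}}

```text
time: 43.95
tool_pos: [437.7, -93.8, 361.3]
tcp_rot: [-173.6, 89.8, 2.8]
ft_force: [-0.2, 0.3, -0.7]
finger_gap: 23.1
```

Emit:
{"op": "carry_out", "data": {"commands": [0,0,0,0,0,0,1,0,0,0,0,0,0,1]}}

```text
time: 44.2
tool_pos: [437.9, -93.0, 362.0]
tcp_rot: [-176.0, 89.7, 0.5]
ft_force: [-0.6, 0.9, -1.6]
finger_gap: 23.2
```

Run:
```python
from h import *
P=held(92.9); cv2.imwrite("pics/w16.png",P[:,:,::-1]); rel((438,-91.2,127),-93.3)
```

```text
[437.9 -93.  362. ] [ 0.5  0.2  0.2  0.1 -0.1 -0.1] [-0.6  0.9 -1.6] 23.230624268495685
neck c [439.  -93.4 356.4] size [24. 23. 14.] 2589
shift m [0.2348, -0.0016, 0.0012] rot [-0.2, -0.3, 0.0]
```

View pics/w16.png

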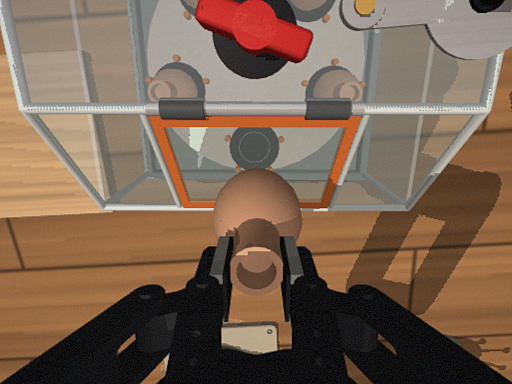

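Emit:
{"op": "carry_out", "data": {"commands": [0.03,-0.0017,0.001,0,0,0,1,0.055,-0.0017,0.001,0,0,0,1,0.08,-0.0017,0.001,0,0,0,1,0.105,-0.0017,0.001,0,0,0,1,0.13,-0.001,0.001,0,0,0,1,0.155,-0.001,0.001,0,0,0,1,0.18,-0.001,0.001,0,0,0,1,0.2,-0.001,0.001,0,0,0,1,0.215,-0.001,0.001,0,0,0,1,0.226,-0.001,0.001,0,0,0,1,0.23,-0.001,0.001,0,0,0,1]}}

```text
time: 45.62
tool_pos: [438.1, -91.5, 131.4]
tcp_rot: [-172.8, 89.7, 3.8]
ft_force: [-0.2, -0.0, -0.5]
finger_gap: 23.2
```

Run:
```python
from h import *
p,R,s=pose();print(p.round(1),s["ft_force"].round(1),s["finger_gap"]); rel((437.3,-91.3,126.9),-93.3)
```

```text
[438.1 -91.5 131.4] [-0.2 -0.  -0.5] 23.18457261656972
shift m [0.0045, -0.0002, 0.0008] rot [-0.2, -0.3, 0.0]
```

Emit:
{"op": "carry_out", "data": {"commands": [0.0045,0,0.0008,0,0,0,1,0.005,0,0.0008,0,0,0,1,0.005,0,0.0008,0,0,0,-0.3,0.005,0,0.0008,0,0,0,-0.3,0.005,0,0.0008,0,0,0,-0.3,-0.03,0,0.0008,0,0,0,-0.3,-0.07,0,0.0008,0,0,0,-0.3,-0.12,0,0.0007,0,0,0,-0.3,-0.17,0,0,0,0,0,-0.3,-0.23,0,0,0,0,0,-0.3,-0.28,0,0,0,0,0,-0.3,-0.33,0,0,0,0,0,-0.3]}}

```text
time: 47.12
tool_pos: [436.6, -91.7, 463.6]
tcp_rot: [-179.4, 89.6, -2.9]
ft_force: [1.0, -0.4, -0.2]
finger_gap: 55.3
```

Emit:
{"op": "carry_out", "data": {"commands": [0,-0.05,0,0,0,0,-0.3,0,-0.1,0,0,0,0,-0.3,0,-0.15,0,0,0,0,-0.3,0,-0.2,0,0,0,0,-0.3,0,-0.2,0,0,0,0,-0.3,0,-0.2,0,0,0,0,-0.3,0,-0.2,0,0,0,0,-0.3,0,-0.2,0,0,0,0,-0.3]}}

```text
time: 48.12
tool_pos: [448.8, 107.0, 463.7]
tcp_rot: [-179.7, 89.6, -3.3]
ft_force: [0.2, -0.2, -0.9]
finger_gap: 55.3
```

Run:
```python
from h import *
p,R,s=pose();print(p.round(1),s["qd"].round(1),s["ft_force"].round(1),s["time"])
P,D=optics.snapshot("scene");Q,_=optics.snapshot("side")
a=cv2.resize(P[120:290,150:320,::-1],(400,400));b=cv2.resize(Q[115:240,185:310,::-1],(400,400))
cv2.imwrite("pics/f.png",np.hstack([a,b]))
c=optics.calibration("side")
# red bar angle and orange rim heights
H,S,V=cv2.split(cv2.cvtColor(P,cv2.COLOR_RGB2HSV));c=optics.calibration("scene")
q=cloud(c,((H<4)|(H>174))&(S>150),D)[0];q=q[(abs(q[:,0]-549)<45)&(abs(q[:,1]+98)<45)&(q[:,2]>285)];x=q[:,:2]-q[:,:2].mean(0)
v=np.linalg.svd(x)[2][0];print("bar az",np.degrees(np.arctan2(v[1],v[0]))%180,"expect",(-3.3-288)%180)
o=cloud(c,(H>=4)&(H<13)&(S>160)&(V>120),D)[0];o=o[(o[:,2]>150)&(o[:,2]<262)&(o[:,0]>380)&(o[:,0]<510)&(abs(o[:,1]+92)<90)]
print("rim",len(o),o.min(0).round(0),o.max(0).round(0))
```

```text
[448.8 107.  463.7] [ 0.1  0.   0.   0.1 -0.   0. ] [ 0.2 -0.2 -0.9] 48.125
bar az 69.26823958006138 expect 68.69999999999999
rim 116 [ 398. -171.  175.] [499. -18. 255.]
```

View pics/f.png

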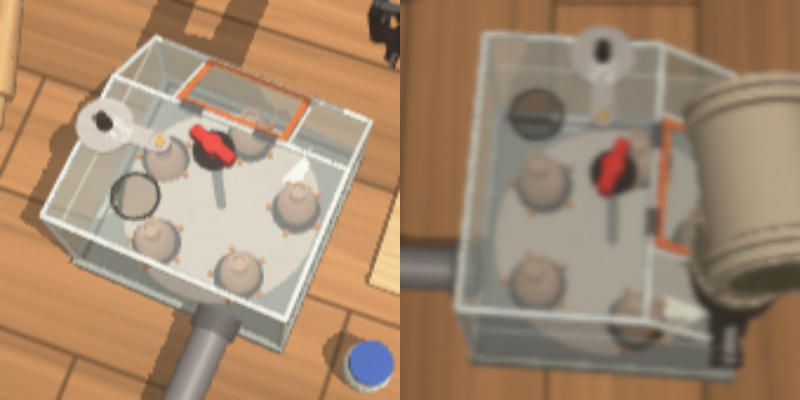

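Run:
```python
from h import *
c=optics.calibration("scene");P,D=optics.snapshot("scene")
Q=cloud(c,np.ones(D.shape,bool),D)[0]
for k in range(5):
    a=np.radians(180-3.3-72*k);s=np.array([549+110*np.cos(a),-98.3+110*np.sin(a)])
    q=Q[(np.linalg.norm(Q[:,:2]-s,axis=1)<40)&(Q[:,2]>108)&(Q[:,2]<135)]
    print(s.round(0),len(q),((q.max(0)+q.min(0))/2-[*s,0]).round(1) if len(q) else "")
```

```text
[439. -92.] 0 
[521.   8.] 0 
[642. -39.] 0 
[ 634. -168.] 0 
[ 509. -201.] 0
```

Run:
```python
from h import *
c=optics.calibration("scene")
L=[(253,117),(297,190),(240,258),(157,229),(168,144)]
for k,(u,v) in enumerate(L):
    a=np.radians(180-3.3-72*k);s=np.array([549+110*np.cos(a),-98.3+110*np.sin(a)])
    print(s.round(0),(plane(c,u*170/400+150,v*170/400+120,126)[:2]-s).round(1))
```

```text
[439. -92.] [0.7 4.7]
[521.   8.] [-0.4 -2.5]
[642. -39.] [-5.2  3.3]
[ 634. -168.] [ 2.2 12.9]
[ 509. -201.] [ 8.4 15.3]
```

Emit:
{"op": "carry_out", "data": {"commands": [0.03,0.25,-0.135,0,0,0,-0.3,0.03,0.25,-0.135,0,0,0,-0.3,0.03,0.25,-0.135,0,0,0,-0.3,0.03,0.25,-0.135,0,0,0,-0.3,0.03,0.25,-0.135,0,0,0,-0.3,0.03,0.25,-0.135,0,0,0,-0.3,0.03,0.25,-0.135,0,0,0,-0.3,0.03,0.25,-0.135,0,0,0,-0.3]}}

```text
time: 49.28
tool_pos: [568.1, -149.6, 435.3]
tcp_rot: [179.7, 89.6, -3.7]
ft_force: [-0.5, 0.3, 0.4]
finger_gap: 55.1
```

Run:
```python
from h import *
c=optics.calibration("wrist");P,D=optics.snapshot("wrist");np.savez("pics/wf.npz",E=c["extrinsics"],K=c["mtx"])
img=cv2.resize(P[:,:,::-1],None,fx=1.5,fy=1.5,interpolation=cv2.INTER_CUBIC).copy()
def proj(X):
    E=np.linalg.inv(c["extrinsics"]);q=E[:3,:3]@X+E[:3,3];q=np.array([q[0],-q[1],-q[2]]);k=c["mtx"]@q;return k[:2]/k[2]*1.5
for k in range(5):
    a=np.radians(180-3.3-72*k);s=np.array([549+110*np.cos(a),-98.3+110*np.sin(a),126])
    u,v=proj(s);print(k,round(u),round(v));cv2.drawMarker(img,(int(u),int(v)),(0,255,0),cv2.MARKER_CROSS,10,1)
cv2.imwrite("pics/wf.png",img)
```

```text
0 335 355
1 223 283
2 253 150
3 400 149
4 441 283
```

Run:
```python
from h import *
z=np.load("pics/wf.npz");c={"mtx":z["K"],"extrinsics":z["E"]};img=cv2.imread("pics/wf.png");img=cv2.resize(img,(512,384),interpolation=cv2.INTER_AREA)
E=np.linalg.inv(c["extrinsics"]);K=c["mtx"]
def proj(X):
    q=X@E[:3,:3].T+E[:3,3];k=(q*[1,-1,-1])@K.T;return k[:,:2]/k[:,2:]
t=np.linspace(0,2*np.pi,40)
lab=cv2.cvtColor(img,cv2.COLOR_BGR2LAB).astype(int)
for k in range(5):
    a=np.radians(180-3.3-72*k);s=np.array([549+110*np.cos(a),-98.3+110*np.sin(a)])
    X=np.vstack([np.c_[s[0]+r_*np.cos(t),s[1]+r_*np.sin(t),np.full(40,h)] for r_,h in((26,34),(28.5,60),(28.5,75),(12,95),(12,126))])
    pt=proj(X);hull=cv2.convexHull(pt.astype(np.float32))
    M=np.zeros((384,512),np.uint8);cv2.fillConvexPoly(M,hull.astype(np.int32),255)
    big=cv2.dilate(M,np.ones((17,17)))>0
    warm=big&(lab[:,:,1]>=133)&(lab[:,:,2]>=132)
    N,L,st,ce=cv2.connectedComponentsWithStats(cv2.morphologyEx(warm.astype(np.uint8),cv2.MORPH_OPEN,np.ones((5,5))))
    if N<2: print(k,"none",lab[M>0].mean(0));continue
    i=1+st[1:,4].argmax();e=cv2.boundingRect(hull)
    mm=cv2.moments(M);cx,cy=mm["m10"]/mm["m00"],mm["m01"]/mm["m00"]
    p0=plane(c,cx,cy,75);p1=plane(c,*ce[i],75);print(k,"exp bbox",e,"seen",st[i].tolist(),"area exp",int((M>0).sum()),"off mm",(p1-p0)[:2].round(1))
```

```text
0 exp bbox (209, 200, 35, 44) seen [201, 195, 37, 32, 895] area exp 1180 off mm [17.6 10.5]
1 exp bbox (140, 158, 42, 39) seen [165, 185, 22, 20, 304] area exp 1308 off mm [-29.4 -19.3]
2 exp bbox (158, 78, 43, 41) seen [168, 100, 8, 13, 91] area exp 1376 off mm [-11.1  12.4]
3 exp bbox (246, 78, 40, 41) seen [246, 78, 37, 39, 1117] area exp 1281 off mm [0.8 1.8]
4 exp bbox (272, 157, 37, 40) seen [267, 180, 12, 12, 126] area exp 1129 off mm [-12.7  27.5]
```

Run:
```python
from h import *
z=np.load("pics/wf.npz");c={"mtx":z["K"],"extrinsics":z["E"]};img=cv2.imread("pics/wf.png");img=cv2.resize(img,(512,384),interpolation=cv2.INTER_AREA)
E=np.linalg.inv(c["extrinsics"]);K=c["mtx"]
def proj(X):
    q=X@E[:3,:3].T+E[:3,3];k=(q*[1,-1,-1])@K.T;return k[:,:2]/k[:,2:]
g=cv2.GaussianBlur(img,(3,3),0).astype(int);w=(g[:,:,2]-g[:,:,0])
for k in (1,2,4,3,0):
    a=np.radians(180-3.3-72*k);s=np.array([549+110*np.cos(a),-98.3+110*np.sin(a)])
    u,v=proj(np.array([[*s,75.]]))[0].astype(int)
    print("stand",k,"centre px",u,v)
    for y in range(v-32,v+33,4): print(" ".join(f"{w[y,x]:3d}" for x in range(u-36,u+37,4)))
```

```text
stand 1 centre px 159 179
 36  37  -3  -2  -1  14  12  13  12  13  13  13  13  14  13  13  14  13  14
 40  40   0  -1  -2  13  14  13  13  13  74  27  14  13  13  12  13  13  13
 37  37   2  -1  -1  12  12  13  12   0   8  -3   1   7  14  13  13  13  13
 34  35   7  -2  -2  12  14   5  -3  -2  -2  -3  -2  -3   0  13  12  13  14
 34  34  15  -1  -2   6  12  -2   6  19  23  22  15   0  -2   0  12  13  13
 34  34  22  -1   7  62   8  20  27  26  27  25  23  22  -1  -2  75  24  14
 34  34  27  -1  -2  19  20  28  28  28  29  27  25  22  19  -3  10  12  12
 34  34  32  -1  -1   1  28  30  31  32  31  30  28  25  22  -3   0  13   8
 33  34  33  -1  -2   8  28  26  22  25  35  31  31  27  25  -2   1   2   4
 36  34  36  -2  -1   3  29  24  21  22  25  34  31  28  23   0   3   3   3
 34  35  34   1  -1  33  28  35  36  21  23  34  35  61  47  21   2   2   3
 34  34  35   5  -2  35  26  38  39  24  32  33  65  60  60  59  60  55  39
 35  35  34  12  -1  34  23  25  33  31  32 122 137 117  87  64  60  62  67
 36  35  36  21   0  -2  22  34  11  -1  11 154 157 158 155 144 128 103 144
 35  34  3
[... 4787 characters left out ...]
  15  14  13  16
  4  12  84  87  21  -3  15  74 130 156 155  46  32  27   3  16  16  16  14
  1   0   2   8  16  17  29  26  23  21  32  33  33  21  15  17  13   6   1
  0  -2   0   0   0  -1  21  23  34  31  19  31  28  19   0  -2   0   0  -1
  5   4   5   5   5   6   4   3   2   4   4   4   4   3   2   3   2   3   3
 11  10  10  10  10  10   8  10   8  10  10  10   9   6   3   4   4   3   3
  8   0  18 156 154 154 154 153 153 154 154 152 152  90  29  29  28  28  29
  7   1   0  30  28  28  28  29  29  29  29  28  30  30  30  30  30  29  30
  3   0   0  32  31  32  32  31  31  32  33  33  33  32  34  32  32  32  32
  0   1  -1  33  33  32  33  34  33  33  32  33  32  33  33  34  33  35  33
```

```bash
python3 -c "
from h import *
s=sense();print(s['time'],s['ft_force'].round(1),s['qd'].round(1));print(order.hand_in())"
```

```text
49.325 [ 0.2 -0.2 -0. ] [ 0.   0.   0.  -0.  -0.1 -0. ]
the job is handed in; nothing more can be done
None
```

The spray cabinet is loaded and the job is handed in at about 49 s of the 210 s allowed. No verdict is reported at hand-in.

**What was done**
- I swung the dust cover aside by about 86° (1.5 rad) by its peg, so the port is uncovered.
- I turned the dial four clicks clockwise with the red handle.
- I loaded the four ware-board vases through the flap onto stands 1 to 4. Stand 0 already held a vase at the start.

**What the last checks showed**
- **Vases:** the scene and side pictures show five upright vases, one on each stand.
- **Dial:** the bar's azimuth reads 69.3° against 68.7° expected, so it is clicked home.
- **Flap:** the orange rim lies in its shut plane, from 175 to 255 mm high.
- **Robot:** it is clear of everything and at rest.

**Checks that failed or disagreed**
- **Hand-picked lip positions:** these put the vases on stands 3 and 4 about 13 and 17 mm off centre. The last wrist image contradicts this: stand 3 measured about 2 mm off, and stand 4 looked centred between its pins. That picture could only be read as numbers, because the 16-picture limit had been reached.
- **Colour segmentation:** it was unreliable for stands 0, 1, 2 and 4, because the panes, the roof cover and the red bar get in the way.
- **Depth check:** it gave nothing, because the depth stops at the panes.
- **Rolling pin, jar and spray gun:** I did not measure these at the end. The arm never went near them.

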